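# Put the candle set together on the cork mat

### The arm

A 7-joint arm with a two-finger parallel gripper is mounted at the origin on the work surface. World frame = base frame: x ahead of the robot, y to its left, z up, the work surface at z = 0. Lengths are in m, angles in rad, forces in N, time in s.
With the tool pointing down it reaches from about 0.425 to 1.025 m from the base axis. Payload 9.4 kg.
Tool frame: the origin (TCP) lies at the very end of the fingers, on their centre line; the grasp point (between the pads) lies 19 mm behind it; z points along the fingers, y is the line along which they close (so a half turn about z gives the same grasp; the last joint's range is limited). The gripper opens to 85 mm and grips with 20 to 120 N. Pads are 22 mm wide; open, the fingers measure 114 mm over their backs; the gripper's body (76 mm by 85 mm) begins 54 mm behind the grasp point. The pads swing forward as they close: fully open they stand 13 mm farther back than shut.
Start: joints at [-1.208, 0.599, -0.003, 1.599, 0.002, 0.943, -0.08], TCP at [0.309, 0.656, 0.231] pointing down, gripper open.
Joint ranges: [-2.57, 2.57], [-0.35, 1.97], [-1.29, 1.29], [0.11, 2.56], [-1.05, 4.19], [0.11, 1.86], [-2.63, 2.63]. Speed limits (rad/s): [2.22, 2.22, 3.01, 3.01, 3.14, 3.14, 3.14].

### API

Orientations are given as a 3x3 rotation matrix whose columns are the frame's x, y, z axes.
In Python, from plant import * gives the robot as it stands.
- The arm moves only by the tool move_arm, never from a script. Its argument "deltas" is a list of rows, each a list of 3 entries, a list of its own where there are three numbers: the shift along the tool's x, y, z in shares of 0.6 m (1.0 is 0.6 m), then the turn, a rotation vector about the tool's x, y, z in shares of 120 degrees (1.0 is 120 degrees), then the finger opening in m, from 0 to 0.0854. In form: [[[x, y, z], [rx, ry, rz], gripper], ...]. A call has 1 to 10 rows; each row is the pose to reach, as a shift and turn from the pose commanded when the call began, along the tool's axes at that moment; what a row does not reach only later rows make up. A row lasts 1/12 s, in which the tool goes at most 41.7 mm and 7.16 degrees, less where a joint would pass 70% of its speed; a pose out of reach is approached as far as the arm can. A shift or turn number past 1, either way, is cut back to 1. A call with a gripper value outside its range is refused whole. The fingers move at their own pace and stop on an object; "force" is the grip in N (left out, the last holds). Time passes only in rows, so rows that repeat a pose let the fingers close. It gives the time, the measured TCP pose, the force, the opening and the grip force at its end, in the units of the state.
- sense(): the state, without advancing time (a new reading comes with each control period).
- get_image(name): name is "scene" or "side" or "wrist"; returns the picture (420x560x3 uint8, blue, green, red); there is no depth.
- calibration(name): a dict with "vfov" (degrees; the focal length in pixels is half the picture's height over the tangent of half this angle, whatever the lens; pixels are square), "cx", "cy" (the principal point, pixels), "D" ([k1, k2, p1, p2, k3] as OpenCV has them; the pictures are not rectified), "pose" (4x4, takes a point from camera to world coordinates); the wrist camera has in their place "T_tool_cam" (4x4, takes a point from camera to tool coordinates, whose origin is the TCP and whose axes are the flange's). Camera axes: x right, y up, looking along -z (the intrinsics and any distortion apply to the point x, -y, -z); pixel columns grow to the right and rows downward; lengths in m; the calibration is good to about 2 mm. A picture is of the moment at which its call begins: read the wrist's pose just before it. calibration takes no time and is no camera call.
- job_done(): hands the job in; it is judged then, once.
The state is a dict: "clock": time; "joint_pos": joint angles; "qd": joint speeds; "effort": joint torques, N m; "tool_pos": TCP position; "tool_rot": TCP orientation; "wrist_force": force on the tool from outside, world axes, zero at the start; "wrist_torque": the same for the moment, N m; "width": finger opening in m; "finger_force": force on a finger pad.
Only numpy, scipy, OpenCV 4.12 (cv2) and the standard library are available. Lean on these libraries where they do the work, as an engineer would, in place of code of your own. Each camera call takes 0.05 s, during which the arm holds its last target. There are 200 camera calls.

### The job

Put the candle set together in the middle of the round cork mat, from the bottom up and one piece at a time: first the wide dish on the mat, then the cup standing in the dish, then the slim candle standing in the cup, and last the knobbed cap, down over the top of the candle, so that each piece sits fully home and upright. Do not use the thick candle, and leave it, the snack jar and the remote control as they are.

Things in the scene. Friction and masses are not known exactly. Their poses are not given: they have to be found in the camera images.
- cork_mat: Round cork mat, 100 mm across and 5 mm thick, fixed to the table: the place for the candle set. Origin at the centre of its underside (table height), z up.
- dish: Loose white ceramic dish, round and wide with a straight upright wall: 66 mm outside diameter, 22 mm high, wall 4 mm, floor 6 mm thick, well 58 mm across. About 0.1 kg. Origin at the centre of its underside, z up.
- cup: Loose white ceramic cup without handle, round and straight: 46 mm outside diameter, 50 mm high, wall 4 mm, floor 5 mm thick, inside 38 mm across; stands open side up. About 0.1 kg. Origin at the centre of its underside, z up.
- slim_candle: Loose slim cream wax candle standing upright: 27 mm in diameter, 80 mm high, with a 4 mm wick stub. About 0.05 kg. Origin at the centre of its underside, z up. Standing in the cup, it rises 35 mm above the cup's rim.
- cap: Loose white ceramic candle cap, an upside-down cup with a knob: skirt 46 mm across outside, 38 mm inside, 18 mm deep inside, roof top 23 mm above the skirt's edge; on it an upright round knob 18 mm in diameter, 24 mm high (47 mm in all). 0.08 kg. Origin at the centre of the skirt's lower edge, z up. In place its roof rests on the candle's top, its origin 62 mm above the candle's.
- thick_candle: Loose thick cream wax candle standing upright: 58 mm in diameter, 70 mm high; too thick for the cup. Not part of the job. Origin at the centre of its underside.
- slate_tile: Square dark slate tile, 95 mm by 95 mm, 6 mm thick, fixed to the table. Not the place for the candle set. Origin at the centre of its underside.
- snack_jar: Loose closed amber glass jar with a metal lid, 66 mm in diameter, 85 mm high, in the way. Origin at the centre of its underside.
- remote: Loose black remote control lying flat, 160 mm long (its x axis, nearly along the robot's x), 45 mm wide, 20 mm high. Origin at the centre of its underside.
Not all that is in view belongs to the job. Leave any black look-alike of the cup alone. Several things look just like the cork_mat: the one meant starts farthest to the robot's left.

How it is judged:
On the way, in this order (a step that is already met when the one before it is completed fails the run):
1. the dish stands in the middle of the cork mat, let go (horizontal distance between dish and cork_mat below 0.015 m and z of dish in the frame of cork_mat between 0.002 and 0.009 m and angle between dish's own z axis and vertical below 0.12 rad and contact force between the fingers and dish below 0.05 N), for 0.2 s.
2. the cup stands in the dish, let go (horizontal distance between dish and cork_mat below 0.015 m and z of dish in the frame of cork_mat between 0.002 and 0.009 m and angle between each of dish, cup's own z axis and vertical below 0.12 rad and horizontal distance between cup and dish below 0.009 m and z of cup in the frame of dish between 0.003 and 0.01 m and contact force between the fingers and cup below 0.05 N), for 0.2 s.
3. the slim candle stands in the cup, let go (horizontal distance between dish and cork_mat below 0.015 m and z of dish in the frame of cork_mat between 0.002 and 0.009 m and angle between each of dish, cup, slim_candle's own z axis and vertical below 0.12 rad and horizontal distance between cup and dish below 0.009 m and z of cup in the frame of dish between 0.003 and 0.01 m and horizontal distance between slim_candle and cup below 0.009 m and z of slim_candle in the frame of cup between 0.002 and 0.009 m and contact force between the fingers and slim_candle below 0.05 N), for 0.2 s.
4. the cap sits over the top of the candle, let go (horizontal distance between dish and cork_mat below 0.015 m and z of dish in the frame of cork_mat between 0.002 and 0.009 m and angle between each of dish, cup, slim_candle, cap's own z axis and vertical below 0.12 rad and horizontal distance between cup and dish below 0.009 m and z of cup in the frame of dish between 0.003 and 0.01 m and horizontal distance between slim_candle and cup below 0.009 m and z of slim_candle in the frame of cup between 0.002 and 0.009 m and horizontal distance between cap and slim_candle below 0.009 m and z of cap in the frame of slim_candle between 0.058 and 0.066 m and contact force between the fingers and cap below 0.05 N), for 0.2 s.
At the end, for the whole second after the job is handed in: The dish is centred on the cork mat within 15 mm; the cup stands on the dish's floor, the slim candle on the cup's floor, the cap's roof rests on the candle's top (heights within about 4 mm, centres within 9 mm of the piece below); all upright within 0.12 rad and at rest (horizontal distance between dish and cork_mat below 0.015 m and z of dish in the frame of cork_mat between 0.002 and 0.009 m and angle between each of dish, cup, slim_candle, cap's own z axis and vertical below 0.12 rad and horizontal distance between cup and dish below 0.009 m and z of cup in the frame of dish between 0.003 and 0.01 m and horizontal distance between slim_candle and cup below 0.009 m and z of slim_candle in the frame of cup between 0.002 and 0.009 m and horizontal distance between cap and slim_candle below 0.009 m and z of cap in the frame of slim_candle between 0.058 and 0.066 m and linear speed of each of dish, cup, slim_candle, cap below 0.02 m/s); the robot touches nothing.
It fails at once if the thick candle is pushed more than 30 mm from its place or tipped over (distance of thick_candle from where it was at the start of the episode above 0.03 m or angle between thick_candle's own z axis and vertical above 0.4 rad).
It fails at once if the snack jar is pushed more than 30 mm from its place or tipped over (distance of snack_jar from where it was at the start of the episode above 0.03 m or angle between snack_jar's own z axis and vertical above 0.4 rad).
It fails at once if the remote control is pushed more than 30 mm from its place or tipped over (distance of remote from where it was at the start of the episode above 0.03 m or angle between remote's own z axis and vertical above 0.4 rad).
It also fails if it takes over 112 s, if anything falls off the work surface, if the arm or the gripper's body presses on something with over 40 N, if the wrist force passes 120 N, or if a joint passes its speed limit or range.

## Working session

There is one attempt and no reset: what is moved stays moved. The work goes in short steps, Python scripts to look and compute and a tool call to move; the robot and the scene stay as the last step left them, time stands still between calls to the robot, and variables do not carry over. Pictures are saved under pics/ and viewed, at most 14 in all, crops included, and the job is handed in when it is done.

Besides the shell and the picture viewer there is one more tool, called after "Call:" as a command line: name --argument value ..., lists and objects as JSON in quotes. move_arm: Moves the arm, as the interface text tells. Its arguments: {"type":"object","properties":{"deltas":{"type":"array"},"force":{"type":"number"}},"required":["deltas"]}

```bash
ls; mkdir -p pics; cat > h.py <<'E'
from plant import *
import numpy as np, cv2
def K(c):
    f=210/np.tan(np.radians(c["vfov"])/2); return np.array([[f,0,c["cx"]],[0,f,c["cy"]],[0,0,1]])
def campose(n,s=None):
    c=calibration(n)
    if n!="wrist": return c,np.array(c["pose"])
    T=np.eye(4);T[:3,:3]=s["tool_rot"];T[:3,3]=s["tool_pos"]
    return c,T@np.array(c["T_tool_cam"])
def rays(n,px,s=None):
    c,P=campose(n,s)
    u=cv2.undistortPoints(np.array(px,float).reshape(-1,1,2),K(c),np.array(c["D"],float)).reshape(-1,2)
    d=np.c_[u[:,0],-u[:,1],-np.ones(len(u))]@P[:3,:3].T
    return P[:3,3],d
def onplane(n,px,z,s=None):
    o,d=rays(n,px,s); return o+d*((z-o[2])/d[:,2])[:,None]
def proj(n,X,s=None):
    c,P=campose(n,s); X=(np.atleast_2d(X)-P[:3,3])@P[:3,:3]
    return cv2.projectPoints((X*[1,-1,-1]).reshape(-1,1,3),np.zeros(3),np.zeros(3),K(c),np.array(c["D"],float))[0].reshape(-1,2)
def snap(n,f):
    s=sense(); im=get_image(n); cv2.imwrite("pics/"+f+".png",im); return s,im
E
python3 - <<'E'
from h import *
for n in("scene","side","wrist"):
    snap(n,n+"0")
    c=calibration(n);print(n,c)
print(sense())
E
```

```text
pics
scene {'vfov': 54.270406747828886, 'cx': 279.07760076401223, 'cy': 209.4113111568448, 'D': array([-0.08637607,  0.        ,  0.        ,  0.        ,  0.        ]), 'pose': array([[-0.60848882, -0.54159857,  0.58001064,  1.0592994 ],
       [ 0.79356061, -0.41685627,  0.44327464,  0.37000206],
       [ 0.00170416,  0.73000126,  0.68344367,  0.69299018],
       [ 0.        ,  0.        ,  0.        ,  1.        ]])}
side {'vfov': 48.794727377060255, 'cx': 274.5271352396616, 'cy': 206.22216456944759, 'D': array([-0.09088539,  0.        ,  0.        ,  0.        ,  0.        ]), 'pose': array([[ 0.97529774,  0.11171821, -0.19056062,  0.29760911],
       [-0.21972888,  0.57915913, -0.7850439 , -0.88935094],
       [ 0.02266122,  0.80752322,  0.58940031,  0.680799  ],
       [ 0.        ,  0.        ,  0.        ,  1.        ]])}
wrist {'vfov': 58.23415433866864, 'cx': 279.6091918045619, 'cy': 205.5357747386738, 'D': array([-0.05925265,  0.        ,  0.        ,  0.        ,  0.        ]), 'T_tool_cam': array([[ 1.89657424e-04,  9.61158552e-01,  2.75996742e-01,
         6.94349504e-0
[... 411 characters left out ...]
5.91458789e-05, -3.35213374e-03, -1.10068022e-03, -3.17638241e-03,
        1.06393388e-03,  4.22194148e-04, -8.40260819e-04]), 'effort': array([ 3.47651723e-03, -7.77000332e+01,  1.56687710e+00, -2.58233428e+01,
        1.25029995e-02,  6.77432356e-03,  3.52183281e-05]), 'tool_pos': array([0.30852752, 0.65568619, 0.23059413]), 'tool_rot': array([[-9.04854075e-01,  4.25721669e-01, -4.03551459e-04],
       [ 4.25721844e-01,  9.04853368e-01, -1.13744581e-03],
       [-1.19080432e-04, -1.20102315e-03, -9.99999272e-01]]), 'wrist_force': array([-0.83631868, -0.36293061, -0.31134312]), 'wrist_torque': array([-0.01153921,  0.0406782 , -0.02160283]), 'finger_force': 0.0, 'width': 0.08524981137317664}
```

View pics/scene0.png

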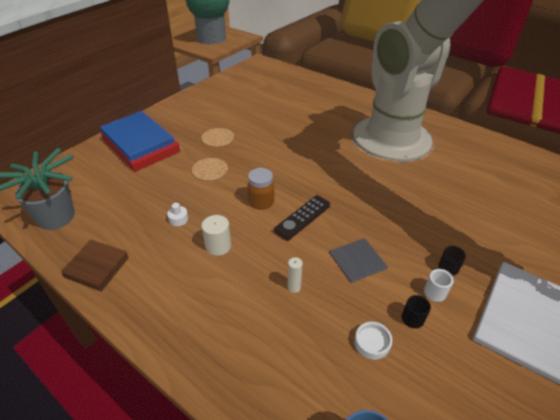

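View pics/side0.png

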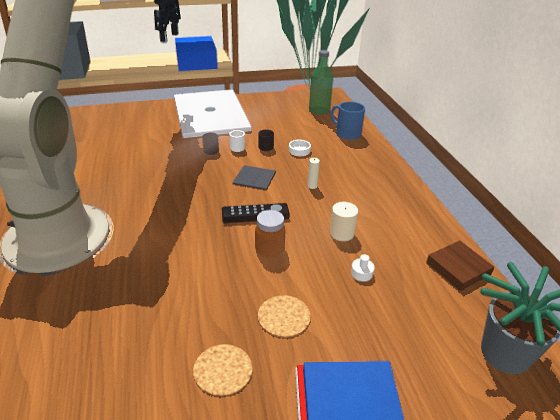

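The scene view shows the dish (373,340), white cup (438,285) between two black ones, slim candle (295,275), cap (177,214), thick candle (217,235), jar (261,188), remote (303,217), and mats (210,169) and (217,137). In the side view the dish is at (300,148), cup (237,140), candle (314,173), cap (363,268) and mats (284,316) and (223,370).

```bash
cat >> h.py <<'E'
def tri(obs):
    A=np.zeros((3,3));b=np.zeros(3);L=[]
    for n,p,s in obs:
        o,d=rays(n,[p],s);d=d[0]/np.linalg.norm(d[0]);M=np.eye(3)-np.outer(d,d);A+=M;b+=M@o;L.append((o,M))
    X=np.linalg.solve(A,b); return X,max(np.linalg.norm(M@(X-o)) for o,M in L)
E
python3 - <<'E'
from h import *
for k,a,b in [("dish",(373,338),(300,147)),("cup",(438,286),(237,140)),("blackA",(416,312),(266,140)),("blackB",(452,260),(211,144)),("candle top",(296,262),(314,160)),("candle bot",(294,288),(313,186)),("cap knob",(176,207),(365,259)),("mat",(210,169),(284,316)),("mat2",(218,137),(223,370)),("thick",(217,224),(345,208)),("jar",(260,177),(270,219)),("slate",(358,260),(254,177)),("remote",(303,217),(255,213))]:
    X,e=tri([("scene",a,None),("side",b,None)]);print(k,X.round(3),round(e,4), np.hypot(X[0],X[1]).round(3))
E
```

```text
dish [0.653 0.276 0.014] 0.0006 0.709
cup [0.474 0.329 0.025] 0.0019 0.577
blackA [0.559 0.318 0.024] 0.0005 0.643
blackB [0.394 0.326 0.024] 0.0016 0.511
candle top [0.636 0.088 0.079] 0.0004 0.642
candle bot [ 0.639  0.089 -0.001] 0.0003 0.645
cap knob [ 0.647 -0.251  0.04 ] 0.0002 0.694
mat [ 0.458 -0.33   0.001] 0.0004 0.565
mat2 [ 0.329 -0.425  0.001] 0.0002 0.537
thick [ 0.649 -0.112  0.07 ] 0.0005 0.658
jar [ 0.474 -0.133  0.079] 0.002 0.492
slate [0.493 0.157 0.001] 0.0015 0.518
remote [ 0.463 -0.012  0.008] 0.0008 0.463
```

The rows are not in the units I measure in: shifts go in shares of 0.6 m and turns go in shares of 120 degrees. I convert before sending: -0.473 m / 0.6 = -0.7883, -0.02 m / 0.6 = -0.0333, 64.8 degrees / 120 = 0.54.

Call:
move_arm --deltas '[[[-0.7883,-0.3283,-0.0333],[0,0,0.54],0.085],[[-0.7883,-0.3283,-0.0333],[0,0,0.54],0.085],[[-0.7883,-0.3283,-0.0333],[0,0,0.54],0.085],[[-0.7883,-0.3283,-0.0333],[0,0,0.54],0.085],[[-0.7883,-0.3283,-0.0333],[0,0,0.54],0.085],[[-0.7883,-0.3283,-0.0333],[0,0,0.54],0.085],[[-0.7883,-0.3283,-0.0333],[0,0,0.54],0.085],[[-0.7883,-0.3283,-0.0333],[0,0,0.54],0.085],[[-0.7883,-0.3283,-0.0333],[0,0,0.54],0.085],[[-0.7883,-0.3283,-0.0333],[0,0,0.54],0.085]]' --force 40

```text
clock: 0.98
tool_pos: [0.5891, 0.3461, 0.2475]
tool_rot: [[0.007, 1.0, -0.0], [1.0, -0.007, -0.0], [-0.0, -0.0, -1.0]]
wrist_force: [0.4, 1.2, 0.4]
width: 0.0854
finger_force: 0.0
```

```bash
python3 - <<'E'
from h import *
s,im=snap("wrist","w1");import pickle;pickle.dump(s,open("w1.pkl","wb"));print(s["tool_pos"])
E
```

```text
[0.58910567 0.34608126 0.2474621 ]
```

View pics/w1.png

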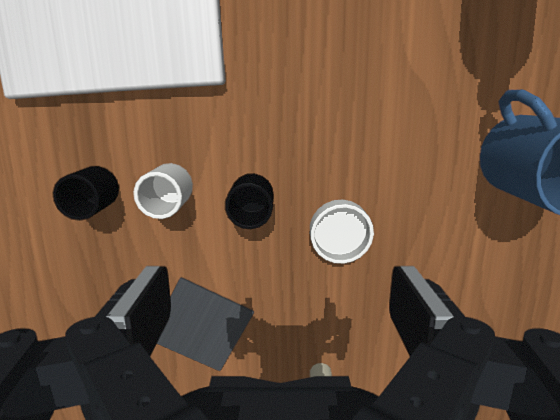

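In the tool's units: -0.07 m / 0.6 = -0.1167, 0.064 m / 0.6 = 0.1067, 0.4 degrees / 120 = 0.0033.

Call:
move_arm --deltas '[[[-0.0667,0.1067,0.05],[0,0,0.0033],0.085],[[-0.1167,0.1067,0.05],[0,0,0.0033],0.085],[[-0.1167,0.1067,0.05],[0,0,0.0033],0.085],[[-0.1167,0.1067,0.05],[0,0,0.0033],0.085],[[-0.1167,0.1067,0.05],[0,0,0.0033],0.085]]'

```text
clock: 1.45
tool_pos: [0.6526, 0.2761, 0.2168]
tool_rot: [[0.009, 1.0, -0.001], [1.0, -0.009, -0.001], [-0.001, -0.001, -1.0]]
wrist_force: [-0.3, 0.6, 0.2]
width: 0.085
finger_force: 0.0
```

The first wrist picture shows the dish rim at (342,232), white cup rim at (160,194), black cups at (250,200) and (85,195), and slate at (205,322).

```bash
cat >> h.py <<'E'
import pickle
def white(im,lo=105,sat=60):
    hsv=cv2.cvtColor(im,cv2.COLOR_BGR2HSV); return ((hsv[...,1]<sat)&(hsv[...,2]>lo)).astype(np.uint8)*255
def blob(m,guess,maxd=60,amin=60):
    cs,_=cv2.findContours(cv2.morphologyEx(m,cv2.MORPH_CLOSE,np.ones((3,3))),cv2.RETR_EXTERNAL,cv2.CHAIN_APPROX_NONE)
    cs=[c for c in cs if cv2.contourArea(c)>amin and cv2.norm(np.array(cv2.minEnclosingCircle(c)[0])-guess)<maxd]
    return max(cs,key=cv2.contourArea)[:,0].astype(float) if cs else None
def look(n,s,im,X,h,m=None,**k):
    "X rough 3d centre, h rim plane height -> enclosing circle centre,radius of outline cast on that plane"
    g=proj(n,[X],s)[0]; c=blob(white(im) if m is None else m,g,**k)
    if c is None: return None
    P=onplane(n,c,h,s)[:,:2].astype(np.float32); o,r=cv2.minEnclosingCircle(P*1000)
    return np.round(o,1),round(r,1),cv2.fitEllipse(c.astype(np.float32))[0]
E
python3 - <<'E'
from h import *
s,im=snap("wrist","w2");pickle.dump(s,open("w2.pkl","wb"))
S={"w1":pickle.load(open("w1.pkl","rb")),"w2":s}
obs=[]
for w in S:
    I=cv2.imread(f"pics/{w}.png")
    for k,X,h in[("dish",(.653,.276,.022),.022),("cup",(.474,.329,.05),.05)]:
        r=look("wrist",S[w],I,X,h);print(w,k,r)
        if k=="dish":obs.append(("wrist",r[2],S[w]))
print(tri(obs),s["tool_pos"])
sc,i1=snap("scene","sc2");sd,i2=snap("side","sd2")
for k,X,h in[("dish",(.653,.276,.022),.022),("cup",(.474,.329,.05),.05)]:
    print(k,look("scene",None,i1,X,h),look("side",None,i2,X,h))
E
```

```text
w1 dish (array([653.6, 281.8]), 35.7, (341.004638671875, 231.33998107910156))
w1 cup (array([479.6, 335.3]), 30.3, (161.25, 190.46234130859375))
w2 dish (array([654. , 280.1]), 33.8, (280.6361083984375, 172.36746215820312))
w2 cup (array([484.9, 330.4]), 33.2, (69.39556884765625, 119.81365203857422))
(array([0.65454176, 0.27964372, 0.01494862]), np.float64(0.00022164299116964875)) [0.6526125  0.27606714 0.21683035]
dish (array([659.3, 279.2]), 38.6, (372.99566650390625, 339.91180419921875)) (array([487.7, 132.4]), 60.8, (254.2330780029297, 176.0792999267578))
cup (array([493.2, 331.7]), 43.1, (438.5563049316406, 284.5940246582031)) (array([479.7,  89. ]), 58.2, (254.2330780029297, 176.0792999267578))
```

View pics/w2.png

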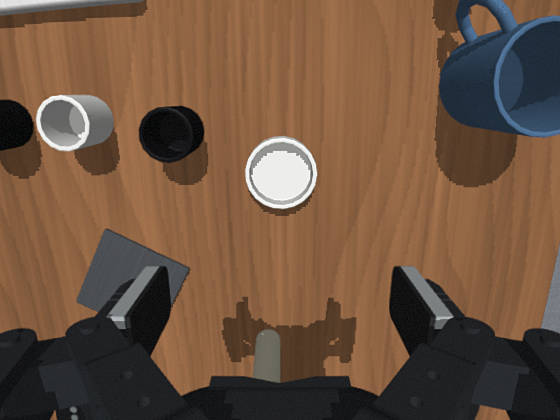

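The second wrist picture shows the dish centred at (281,172), ahead of the fingers as expected. I am going down to it.

In the tool's units: 0.213 m / 0.6 = 0.355, 0.003 m / 0.6 = 0.005.

Call:
move_arm --deltas '[[[0.005,0.0025,0.0667],[0,0,0],0.085],[[0.005,0.0025,0.1333],[0,0,0],0.085],[[0.005,0.0025,0.2],[0,0,0],0.085],[[0.005,0.0025,0.25],[0,0,0],0.085],[[0.005,0.0025,0.2833],[0,0,0],0.085],[[0.005,0.0025,0.3083],[0,0,0],0.085],[[0.005,0.0025,0.325],[0,0,0],0.085],[[0.005,0.0025,0.3417],[0,0,0],0.085],[[0.005,0.0025,0.355],[0,0,0],0.085],[[0.005,0.0025,0.355],[0,0,0],0.085]]' --force 30

```text
clock: 2.43
tool_pos: [0.6535, 0.2807, 0.0038]
tool_rot: [[0.007, 1.0, -0.001], [1.0, -0.007, -0.0], [-0.0, -0.001, -1.0]]
wrist_force: [-1.3, -0.2, 0.5]
width: 0.0853
finger_force: 0.0
```

Call:
move_arm --deltas '[[[0,0,0],[0,0,0],0.07],[[0,0,0],[0,0,0],0.06],[[0,0,0],[0,0,0],0.06],[[0,0,0],[0,0,0],0.06],[[0,0,0],[0,0,0],0.06],[[0,0,0],[0,0,0],0.06],[[0,0,0],[0,0,0],0.06]]'

```text
clock: 3.02
tool_pos: [0.6545, 0.2807, 0.0058]
tool_rot: [[0.007, 1.0, 0.002], [1.0, -0.007, 0.001], [0.001, 0.002, -1.0]]
wrist_force: [-1.0, -0.9, 5.6]
width: 0.0633
finger_force: 34.3
```

```bash
python3 - <<'E'
from h import *
s,im=snap("wrist","w3"); i2=get_image("side")
g=proj("side",[(.654,.28,.03)])[0].astype(int);c=i2[g[1]-50:g[1]+50,g[0]-60:g[0]+60]
cv2.imwrite("pics/c3.png",np.hstack([im,cv2.resize(c,None,fx=2,fy=4.2)[:420]]))
E
```

```text
(no output)
```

View pics/c3.png

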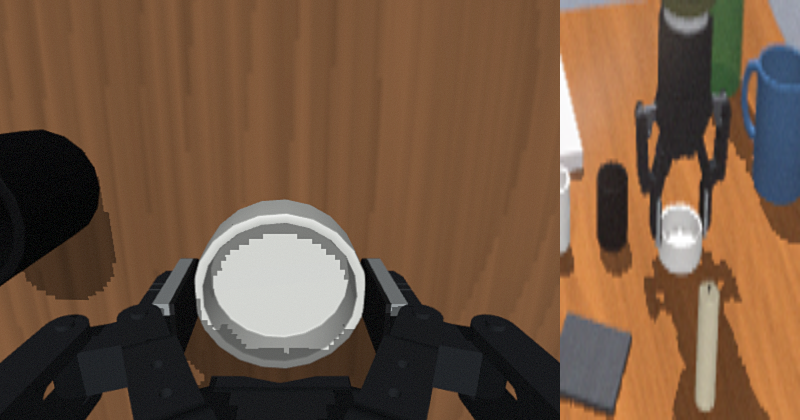

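The dish sits between the two pads, centred near (280,288). I am lifting it.

In the tool's units: -0.2 m / 0.6 = -0.3333, -0.16 m / 0.6 = -0.2667.

Call:
move_arm --deltas '[[[0,0,-0.025],[0,0,0],0.06],[[0,0,-0.0667],[0,0,0],0.06],[[0,0,-0.1333],[0,0,0],0.06],[[0,0,-0.2],[0,0,0],0.06],[[0,0,-0.2667],[0,0,0],0.06],[[0,0,-0.3333],[0,0,0],0.06],[[-0.05,-0.0167,-0.3333],[0,0,0],0.06],[[-0.1,-0.0333,-0.3333],[0,0,0],0.06],[[-0.1667,-0.05,-0.3333],[0,0,0],0.06],[[-0.2333,-0.07,-0.3333],[0,0,0],0.06]]'

```text
clock: 3.95
tool_pos: [0.6102, 0.1402, 0.2058]
tool_rot: [[0.005, 1.0, 0.001], [1.0, -0.005, 0.001], [0.001, 0.001, -1.0]]
wrist_force: [1.5, -1.8, -1.4]
width: 0.0636
finger_force: 33.6
```

```bash
python3 - <<'E'
from h import *
s=sense();print(s["tool_pos"],s["tool_rot"],s["width"],s["finger_force"])
for n in("scene","side"):
    im=cv2.imread(f"pics/{n}0.png"); hsv=cv2.cvtColor(im,cv2.COLOR_BGR2HSV)
    for k,X in(("mat",(.458,-.33,0.005)),("mat2",(.329,-.425,.005))):
        g=proj(n,[X])[0].astype(int);c=hsv[g[1]-2:g[1]+3,g[0]-2:g[0]+3].reshape(-1,3)
        t=hsv[g[1]-2:g[1]+3,g[0]+38:g[0]+43].reshape(-1,3)
        m=((hsv[...,2]>150)&(hsv[...,0]>8)&(hsv[...,0]<25)).astype(np.uint8)*255
        m=cv2.morphologyEx(m,cv2.MORPH_OPEN,np.ones((5,5)))
        print(n,k,c.mean(0),t.mean(0),look(n,None,im,X,.005,m))
s,im=snap("wrist","w4")
E
```

```text
[0.61023561 0.14020706 0.20584723] [[ 5.27501891e-03  9.99985062e-01  1.43155782e-03]
 [ 9.99985892e-01 -5.27590598e-03  6.16585014e-04]
 [ 6.24128568e-04  1.42828513e-03 -9.99998785e-01]] 0.06355398452638682 33.60835208790377
scene mat [ 15.6  116.52 179.72] [ 13.96 145.48 134.72] (array([ 461. , -330.4]), 53.6, (209.39622497558594, 168.4388885498047))
scene mat2 [ 15.12 116.4  178.64] [ 14.08 151.16 141.32] (array([ 461. , -330.4]), 53.6, (209.39622497558594, 168.4388885498047))
side mat [ 16.76 127.68 239.96] [ 13.48 167.56 197.76] (array([490.6,  92.5]), 752.9, (265.1130065917969, 289.85504150390625))
side mat2 [ 17.4  125.2  243.04] [ 13.32 169.88 177.68] (array([490.6,  92.5]), 752.9, (265.1130065917969, 289.85504150390625))
```

View pics/w4.png

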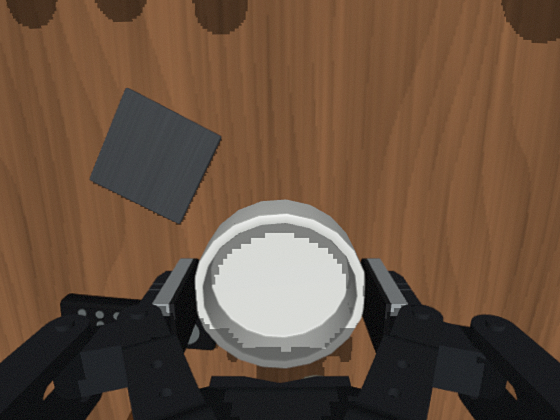

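The dish is held level, centred near (281,288). I am moving past the mat so the wrist camera can see it.

Call:
move_arm --deltas '[[[-0.0667,-0.0183,0],[0,0,0],0.06],[[-0.1333,-0.0367,0],[0,0,0],0.06],[[-0.2,-0.055,0],[0,0,0],0.06],[[-0.2667,-0.0733,0],[0,0,0],0.06],[[-0.3333,-0.0917,0],[0,0,0],0.06],[[-0.4,-0.11,0],[0,0,0],0.06],[[-0.4667,-0.1283,0],[0,0,0],0.06],[[-0.5333,-0.1467,0],[0,0,0],0.06],[[-0.6,-0.165,0],[0,0,0],0.06],[[-0.6667,-0.1833,0],[0,0,0],0.06]]'

```text
clock: 4.83
tool_pos: [0.4972, -0.2601, 0.2056]
tool_rot: [[0.007, 1.0, 0.001], [1.0, -0.007, -0.0], [-0.0, 0.001, -1.0]]
wrist_force: [0.4, 0.2, -1.7]
width: 0.0633
finger_force: 33.6
```

In the tool's units: -0.17 m / 0.6 = -0.2833, -0.155 m / 0.6 = -0.2583.

Call:
move_arm --deltas '[[[-0.0667,-0.0167,0],[0,0,0],0.06],[[-0.1333,-0.0333,0],[0,0,0],0.06],[[-0.2,-0.05,0],[0,0,0],0.06],[[-0.2583,-0.0667,0],[0,0,0],0.06],[[-0.2833,-0.0667,0],[0,0,0],0.06],[[-0.2833,-0.0667,0],[0,0,0],0.06],[[-0.2833,-0.0667,0],[0,0,0],0.06]]'

```text
clock: 5.42
tool_pos: [0.4565, -0.4286, 0.205]
tool_rot: [[0.009, 1.0, 0.0], [1.0, -0.009, 0.0], [0.0, 0.0, -1.0]]
wrist_force: [-0.1, 0.4, -1.1]
width: 0.0629
finger_force: 33.6
```

```bash
cat >> h.py <<'E'
def cork(im):
    hsv=cv2.cvtColor(im,cv2.COLOR_BGR2HSV); m=((hsv[...,2]>120)&(hsv[...,0]>14)&(hsv[...,0]<25)&(hsv[...,1]<150)).astype(np.uint8)*255
    return cv2.morphologyEx(cv2.morphologyEx(m,cv2.MORPH_OPEN,np.ones((3,3))),cv2.MORPH_CLOSE,np.ones((7,7)))
E
python3 - <<'E'
from h import *
s,im=snap("wrist","w5");pickle.dump(s,open("w5.pkl","wb"));print(s["tool_pos"],s["tool_rot"][0],s["joint_pos"])
m=cork(im)
r=look("wrist",s,im,(.459,-.33,.005),.005,m,maxd=70);print(r)
i1=cv2.imread("pics/side0.png");print(look("side",None,i1,(.459,-.33,.005),.005,cork(i1)))
# dish centre in tool frame: white blob inner well (top face bright) -> rim outline
h=s["tool_pos"][2]+.0162
X=s["tool_pos"].copy();X[2]=h
print(look("wrist",s,im,X,h))
cv2.imwrite("pics/c5.png",np.hstack([im,cv2.cvtColor(m,cv2.COLOR_GRAY2BGR)])[:,::1])
E
python3 -c "
import cv2;i=cv2.imread('pics/c5.png');cv2.imwrite('pics/c5s.png',cv2.resize(i,(800,300)))"
```

```text
[ 0.45654055 -0.42856829  0.20499156] [8.94607042e-03 9.99959952e-01 2.47907353e-04] [ 0.47528319  0.52162109  0.27988333  1.87348042 -0.1986705   0.77324063
  0.85363987]
None
(array([ 457.4, -329.6]), 49.6, (283.7884521484375, 315.1827392578125))
(array([ 453.9, -430.3]), 38.9, (279.12359619140625, 285.0377502441406))
```

View pics/c5s.png

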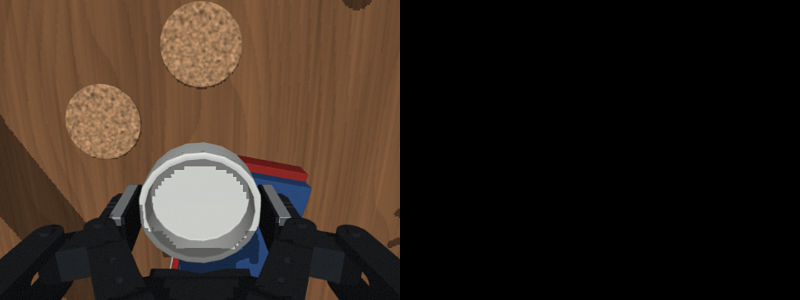

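The picture shows the mat's outline centred at (281,61) in full pixels, the other mat at (145,170), and the held dish's rim centred at (280,290).

```bash
python3 - <<'E'
from h import *
s=pickle.load(open("w5.pkl","rb"));im=cv2.imread("pics/w5.png");hsv=cv2.cvtColor(im,cv2.COLOR_BGR2HSV)
print(hsv[50:70,270:290].reshape(-1,3).mean(0),hsv[50:70,370:390].reshape(-1,3).mean(0))
b=cv2.GaussianBlur(im,(9,9),0)[...,1]; print(b[60,150:400:12])
m=(b>np.mean([b[50:70,270:290].mean(),b[50:70,370:390].mean()])).astype(np.uint8)*255
print(look("wrist",s,im,(.459,-.33,.005),.005,m,maxd=70))
h=s["tool_pos"][2]+.0162
for z in(h-.004,h,h+.004): print(onplane("wrist",[(280,215),(280,366),(195,290),(365,290)],z,s)-s["tool_pos"])
E
```

```text
[ 14.04   113.9925 164.875 ] [ 13.     138.0125 115.2925]
[ 81  78  74  71  75  77  78 119 129 127 134 120 129 120 111 129  86  86
  85  82  79]
(array([ 459.9, -328.1]), 49.8, (281.1910705566406, 60.29511260986328))
[[ 0.00132089  0.02934919  0.0122    ]
 [ 0.00076219 -0.03682488  0.0122    ]
 [-0.03205654 -0.00100081  0.0122    ]
 [ 0.03419237 -0.00160342  0.0122    ]]
[[ 0.0013253   0.03060659  0.0162    ]
 [ 0.00078362 -0.03355149  0.0162    ]
 [-0.03103528  0.0011812   0.0162    ]
 [ 0.03319535  0.00059695  0.0162    ]]
[[ 0.00132971  0.03186399  0.0202    ]
 [ 0.00080505 -0.0302781   0.0202    ]
 [-0.03001403  0.00336321  0.0202    ]
 [ 0.03219833  0.00279732  0.0202    ]]
```

In the tool's units: 0.185 m / 0.6 = 0.3083, 0.101 m / 0.6 = 0.1683.

Call:
move_arm --deltas '[[[0.0583,0,0],[0,0,0],0.06],[[0.125,0,0.0167],[0,0,0],0.06],[[0.1683,0.0008,0.05],[0,0,0],0.06],[[0.1683,0.0008,0.1],[0,0,0],0.06],[[0.1683,0.0008,0.1667],[0,0,0],0.06],[[0.1683,0.0008,0.2167],[0,0,0],0.06],[[0.1683,0.0008,0.2583],[0,0,0],0.06],[[0.1683,0.0008,0.2917],[0,0,0],0.06],[[0.1683,0.0008,0.3083],[0,0,0],0.06],[[0.1683,0.0008,0.3083],[0,0,0],0.06]]'

```text
clock: 6.3
tool_pos: [0.4579, -0.325, 0.018]
tool_rot: [[0.005, 1.0, -0.002], [1.0, -0.005, 0.002], [0.002, -0.002, -1.0]]
wrist_force: [0.4, -0.3, -1.2]
width: 0.0638
finger_force: 33.6
```

In the tool's units: 0.009 m / 0.6 = 0.015, 0.005 m / 0.6 = 0.0083.

Call:
move_arm --deltas '[[[0,0,0.005],[0,0,0],0.06],[[0,0,0.0083],[0,0,0],0.06],[[0,0,0.0117],[0,0,0],0.06],[[0,0,0.015],[0,0,0],0.06],[[0,0,0.015],[0,0,0],0.06]]'

```text
clock: 6.72
tool_pos: [0.4584, -0.3271, 0.011]
tool_rot: [[0.007, 1.0, 0.001], [1.0, -0.007, -0.0], [-0.0, 0.001, -1.0]]
wrist_force: [0.3, 0.7, -0.7]
width: 0.0636
finger_force: 33.6
```

In the tool's units: 0.001 m / 0.6 = 0.0017.

Call:
move_arm --deltas '[[[0,0,0.0017],[0,0,0],0.06],[[0,0,0.0017],[0,0,0],0.06],[[0,0,0.0017],[0,0,0],0.075],[[0,0,0.0017],[0,0,0],0.085],[[0,0,0.0017],[0,0,0],0.085],[[0,0,0.0017],[0,0,0],0.085],[[0,0,0.0017],[0,0,0],0.085]]'

```text
clock: 7.3
tool_pos: [0.4581, -0.327, 0.0095]
tool_rot: [[0.007, 1.0, -0.0], [1.0, -0.007, 0.0], [0.0, -0.0, -1.0]]
wrist_force: [0.3, -0.2, -0.5]
width: 0.0848
finger_force: 0.0
```

In the tool's units: -0.2 m / 0.6 = -0.3333, -0.16 m / 0.6 = -0.2667.

Call:
move_arm --deltas '[[[0,0,-0.0167],[0,0,0],0.085],[[0,0,-0.0667],[0,0,0],0.085],[[0,0,-0.1333],[0,0,0],0.085],[[0,0,-0.2],[0,0,0],0.085],[[0,0,-0.2667],[0,0,0],0.085],[[-0.05,0,-0.3333],[0,0,0],0.085],[[-0.1,0,-0.3333],[0,0,0],0.085],[[-0.1,0,-0.3333],[0,0,0],0.085],[[-0.1,0,-0.3333],[0,0,0],0.085]]'

```text
clock: 8.05
tool_pos: [0.4572, -0.389, 0.2111]
tool_rot: [[0.01, 1.0, 0.002], [1.0, -0.01, -0.002], [-0.002, 0.002, -1.0]]
wrist_force: [-1.1, 0.1, -0.6]
width: 0.0851
finger_force: 0.0
```

```bash
python3 - <<'E'
from h import *
s,im=snap("wrist","w6");pickle.dump(s,open("w6.pkl","wb"));print(s["tool_pos"])
print(look("wrist",s,im,(.459,-.33,.027),.027))
b=cv2.GaussianBlur(im,(9,9),0)[...,1]; m=(b>100).astype(np.uint8)*255
print(look("wrist",s,im,(.459,-.33,.005),.005,m,maxd=70))
i1=get_image("side")
print(look("side",None,i1,(.459,-.33,.027),.027))
cv2.imwrite("pics/c6.png",np.hstack([im[:,60:460],i1[215:425,180:380].repeat(2,0).repeat(2,1)[:420]]))
E
```

```text
[ 0.45723007 -0.38895042  0.21111933]
(array([ 459.2, -328.5]), 33.1, (279.7447204589844, 108.83917999267578))
(array([ 483.7, -375. ]), 103.0, (292.9545593261719, 136.3578643798828))
(array([ 455.5, -337.7]), 40.5, (283.7538146972656, 310.2769470214844))Traceback (most recent call last):
  File "<stdin>", line 8, in <module>
    return _nx.concatenate(arrs, 1, dtype=dtype, casting=casting)
           ~~~~~~~~~~~~~~~^^^^^^^^^^^^^^^^^^^^^^^^^^^^^^^^^^^^^^^
ValueError: all the input array dimensions except for the concatenation axis must match exactly, but along dimension 0, the array at index 0 has size 420 and the array at index 1 has size 410
```

The outline fit puts the dish at (459.2, -328.5) mm with radius 33.1, which is centred on the mat. Next is the cup.

Call:
move_arm --deltas '[[[0.0683,0,0],[0,0,0],0.06],[[0.1367,0,0],[0,0,0],0.06],[[0.205,0,0],[0,0,0],0.06],[[0.2733,0,0],[0,0,0],0.06],[[0.3417,0.005,0],[0,0,0],0.06],[[0.41,0.01,0],[0,0,0],0.06],[[0.4783,0.015,0],[0,0,0],0.06],[[0.5467,0.0192,0],[0,0,0],0.06],[[0.615,0.0192,0],[0,0,0],0.06],[[0.6833,0.0192,0],[0,0,0],0.06]]'

```text
clock: 8.98
tool_pos: [0.4706, 0.0257, 0.209]
tool_rot: [[0.006, 1.0, -0.002], [1.0, -0.006, 0.0], [0.0, -0.002, -1.0]]
wrist_force: [0.6, -0.9, 0.5]
width: 0.0598
finger_force: 0.0
```

In the tool's units: 0.24 m / 0.6 = 0.4, 0.235 m / 0.6 = 0.3917.

Call:
move_arm --deltas '[[[0.0683,0,0],[0,0,0],0.06],[[0.1367,0,0],[0,0,0],0.06],[[0.205,0,0],[0,0,0],0.06],[[0.2733,0,0],[0,0,0],0.06],[[0.3417,0,0],[0,0,0],0.06],[[0.3917,0,0],[0,0,0],0.06],[[0.4,0,0],[0,0,0],0.06],[[0.4,0,0],[0,0,0],0.06]]'

```text
clock: 9.65
tool_pos: [0.4719, 0.2658, 0.2085]
tool_rot: [[0.001, 1.0, -0.002], [1.0, -0.001, -0.001], [-0.001, -0.002, -1.0]]
wrist_force: [-0.1, -1.0, -0.5]
width: 0.0599
finger_force: 0.0
```

```bash
python3 - <<'E'
from h import *
s,im=snap("wrist","w7");pickle.dump(s,open("w7.pkl","wb"));print(s["tool_pos"],s["tool_rot"][0])
r=look("wrist",s,im,(.474,.33,.05),.05);print(r)
i1=cv2.imread("pics/w1.png");s1=pickle.load(open("w1.pkl","rb"))
for lo in (150,190,210,230): print(lo,look("wrist",s,im,(.474,.33,.05),.05,white(im,lo)),look("wrist",s1,i1,(.474,.33,.05),.05,white(i1,lo)))
E
```

```text
[0.47190241 0.2657569  0.20850822] [ 0.00125473  0.99999737 -0.00191962]
(array([474.8, 329.7]), 23.2, (282.48455810546875, 106.12644958496094))
150 (array([474.8, 329.8]), 23.1, (282.46771240234375, 105.88067626953125)) (array([478.8, 335.2]), 29.6, (158.9746856689453, 191.27952575683594))
190 (array([474.8, 329.8]), 22.8, (282.4284362792969, 105.83930969238281)) (array([474.7, 329.7]), 22.8, (157.047119140625, 194.6636199951172))
210 (array([474.8, 329.8]), 22.7, (282.4411315917969, 105.76708984375)) (array([474.7, 329.9]), 22.5, (157.04766845703125, 194.63665771484375))
230 (array([474.9, 330. ]), 22.5, (282.4334411621094, 105.7674560546875)) (array([475. , 329.8]), 22.4, (157.11427307128906, 194.64529418945312))
```

View pics/w7.png

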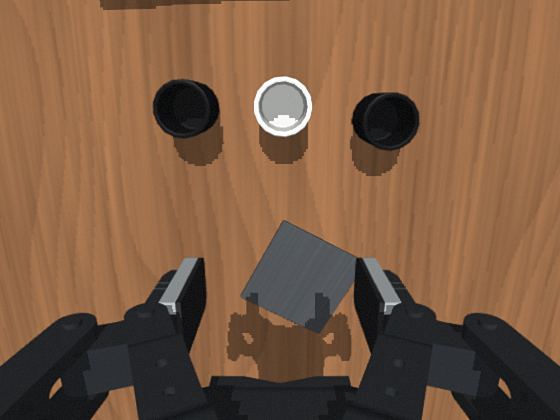

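The wrist picture shows the cup rim at (282,106), with the black cups at (185,108) and (385,120). Both views agree on (474.8, 329.8) mm.

Call:
move_arm --deltas '[[[0.0583,0.0033,0],[0,0,0],0.064],[[0.1067,0.005,0.0333],[0,0,0],0.064],[[0.1067,0.005,0.1],[0,0,0],0.064],[[0.1067,0.005,0.15],[0,0,0],0.064],[[0.1067,0.005,0.2],[0,0,0],0.064],[[0.1067,0.005,0.2333],[0,0,0],0.064],[[0.1067,0.005,0.2667],[0,0,0],0.064],[[0.1067,0.005,0.2917],[0,0,0],0.064],[[0.1067,0.005,0.3067],[0,0,0],0.064],[[0.1067,0.005,0.3067],[0,0,0],0.064]]'

```text
clock: 10.53
tool_pos: [0.4765, 0.3245, 0.024]
tool_rot: [[0.009, 1.0, -0.002], [1.0, -0.009, -0.003], [-0.003, -0.002, -1.0]]
wrist_force: [0.3, -0.2, -0.0]
width: 0.0642
finger_force: 0.0
```

Call:
move_arm --deltas '[[[0,0,0],[0,0,0],0.04],[[0,0,0],[0,0,0],0.04],[[0,0,0],[0,0,0],0.04],[[0,0,0],[0,0,0],0.04],[[0,0,0],[0,0,0],0.04],[[0,0,0],[0,0,0],0.04]]'

```text
clock: 11.03
tool_pos: [0.4776, 0.3271, 0.0264]
tool_rot: [[0.007, 1.0, 0.001], [1.0, -0.007, 0.001], [0.001, 0.001, -1.0]]
wrist_force: [0.6, -0.9, 7.0]
width: 0.0444
finger_force: 32.4
```

In the tool's units: -0.19 m / 0.6 = -0.3167, -0.18 m / 0.6 = -0.3.

Call:
move_arm --deltas '[[[0,0,-0.0167],[0,0,0],0.04],[[0,0,-0.0667],[0,0,0],0.04],[[0,0,-0.1333],[0,0,0],0.04],[[0,0,-0.2],[0,0,0],0.04],[[0,0,-0.2667],[0,0,0],0.04],[[-0.05,0,-0.3],[0,0,0],0.04],[[-0.1167,0,-0.3],[0,0,0],0.04],[[-0.1833,0,-0.3],[0,0,0],0.04],[[-0.25,0,-0.3],[0,0,0],0.04],[[-0.3167,0,-0.3],[0,0,0],0.04]]'

```text
clock: 11.87
tool_pos: [0.4753, 0.1353, 0.2065]
tool_rot: [[0.006, 1.0, 0.001], [1.0, -0.006, 0.001], [0.001, 0.001, -1.0]]
wrist_force: [1.3, -1.1, -0.8]
width: 0.0446
finger_force: 31.6
```

In the tool's units: -0.4 m / 0.6 = -0.6667, -0.36 m / 0.6 = -0.6.

Call:
move_arm --deltas '[[[-0.0667,0,0],[0,0,0],0.04],[[-0.1333,0,0],[0,0,0],0.04],[[-0.2,0,0],[0,0,0],0.04],[[-0.2667,0,0],[0,0,0],0.04],[[-0.3333,0,0],[0,0,0],0.04],[[-0.4,0,0],[0,0,0],0.04],[[-0.4667,0,0],[0,0,0],0.04],[[-0.5333,0,0],[0,0,0],0.04],[[-0.6,0,0],[0,0,0],0.04],[[-0.6667,0,0],[0,0,0],0.04]]'

```text
clock: 12.7
tool_pos: [0.4725, -0.265, 0.2063]
tool_rot: [[0.007, 1.0, 0.001], [1.0, -0.007, 0.0], [0.0, 0.001, -1.0]]
wrist_force: [0.5, 1.1, -0.5]
width: 0.0441
finger_force: 31.6
```

In the tool's units: -0.068 m / 0.6 = -0.1133, -0.06 m / 0.6 = -0.1.

Call:
move_arm --deltas '[[[-0.05,-0.0083,0],[0,0,0],0.04],[[-0.1,-0.0167,0],[0,0,0],0.04],[[-0.1133,-0.02,0],[0,0,0],0.04],[[-0.1133,-0.02,0],[0,0,0],0.04],[[-0.1133,-0.02,0],[0,0,0],0.04],[[-0.1133,-0.02,0],[0,0,0],0.04]]'

```text
clock: 13.2
tool_pos: [0.461, -0.3292, 0.2057]
tool_rot: [[0.005, 1.0, 0.0], [1.0, -0.005, 0.001], [0.001, 0.0, -1.0]]
wrist_force: [-0.1, 0.7, -0.6]
width: 0.0441
finger_force: 31.5
```

```bash
python3 - <<'E'
from h import *
s,im=snap("wrist","w8");pickle.dump(s,open("w8.pkl","wb"));t=s["tool_pos"];print(t,s["tool_rot"])
for dz in(.020,.024,.028):
  h=t[2]+dz
  for lo in(105,190,215): r=look("wrist",s,im,(t[0],t[1],h),h,white(im,lo),maxd=80);print(dz,lo,r and (r[0]-t[:2]*1000,r[1:]))
E
```

```text
[ 0.46100606 -0.329215    0.20565522] [[ 5.15875365e-03  9.99986692e-01  4.65854364e-05]
 [ 9.99986094e-01 -5.15880155e-03  1.09437988e-03]
 [ 1.09460564e-03  4.09391524e-05 -9.99999400e-01]]
0.02 105 (array([-3.20605507, 16.11500253]), (41.2, (278.85784912109375, 257.0238342285156)))
0.02 190 (array([0.79394493, 1.61500253]), (23.4, (279.7962341308594, 290.0614929199219)))
0.02 215 (array([0.79394493, 2.41500253]), (23.0, (279.223388671875, 288.9062194824219)))
0.024 105 (array([-3.00605507, 17.91500253]), (39.8, (278.85784912109375, 257.0238342285156)))
0.024 190 (array([0.79394493, 3.91500253]), (22.6, (279.7962341308594, 290.0614929199219)))
0.024 215 (array([0.79394493, 4.61500253]), (22.3, (279.223388671875, 288.9062194824219)))
0.028 105 (array([-2.90605507, 19.61500253]), (38.5, (278.85784912109375, 257.0238342285156)))
0.028 190 (array([0.79394493, 6.11500253]), (21.9, (279.7962341308594, 290.0614929199219)))
0.028 215 (array([0.79394493, 6.81500253]), (21.5, (279.223388671875, 288.9062194824219)))
```

View pics/w8.png

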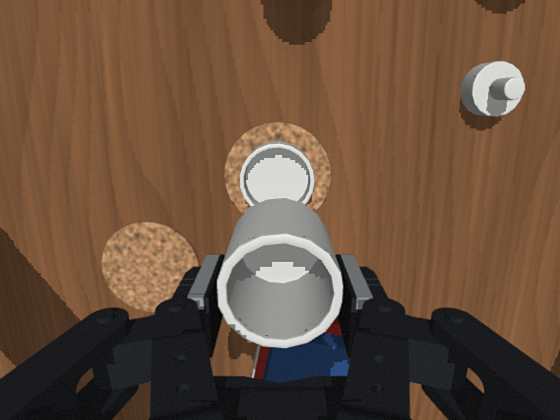

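The picture shows the held cup's rim at (280,290), the dish at (278,178) in the middle of the mat, and the cap at (495,88). The cup sits (0.8, 2.5) mm off the TCP.

In the tool's units: 0.138 m / 0.6 = 0.23, 0.06 m / 0.6 = 0.1.

Call:
move_arm --deltas '[[[-0.0033,-0.0043,0.05],[0,0,0],0.04],[[-0.0033,-0.0043,0.1],[0,0,0],0.04],[[-0.0033,-0.0043,0.15],[0,0,0],0.04],[[-0.0033,-0.0043,0.2],[0,0,0],0.04],[[-0.0033,-0.0043,0.23],[0,0,0],0.04],[[-0.0033,-0.0043,0.23],[0,0,0],0.04],[[-0.0033,-0.0043,0.23],[0,0,0],0.04],[[-0.0033,-0.0043,0.23],[0,0,0],0.04]]'

```text
clock: 13.92
tool_pos: [0.4588, -0.3327, 0.0686]
tool_rot: [[0.006, 1.0, 0.001], [1.0, -0.006, -0.0], [-0.0, 0.001, -1.0]]
wrist_force: [1.0, -0.6, -1.2]
width: 0.0443
finger_force: 31.5
```

In the tool's units: 0.025 m / 0.6 = 0.0417, 0.023 m / 0.6 = 0.0383.

Call:
move_arm --deltas '[[[0,0,0.0083],[0,0,0],0.04],[[0,0,0.0167],[0,0,0],0.04],[[0,0,0.025],[0,0,0],0.04],[[0,0,0.0317],[0,0,0],0.04],[[0,0,0.0383],[0,0,0],0.04],[[0,0,0.0417],[0,0,0],0.04],[[0,0,0.0417],[0,0,0],0.04]]'

```text
clock: 14.5
tool_pos: [0.4577, -0.333, 0.042]
tool_rot: [[0.007, 1.0, -0.001], [1.0, -0.007, 0.0], [0.0, -0.001, -1.0]]
wrist_force: [0.3, 0.7, -1.7]
width: 0.0445
finger_force: 31.5
```

Call:
move_arm --deltas '[[[0.0017,0,0.0033],[0,0,0],0.04],[[0.0017,0,0.0058],[0,0,0],0.04],[[0.0017,0,0.0058],[0,0,0],0.04],[[0.0017,0,0.0058],[0,0,0],0.04]]'

```text
clock: 14.83
tool_pos: [0.458, -0.332, 0.039]
tool_rot: [[0.007, 1.0, -0.0], [1.0, -0.007, 0.0], [0.0, -0.0, -1.0]]
wrist_force: [0.7, 0.6, -0.8]
width: 0.0443
finger_force: 31.5
```

In the tool's units: -0.16 m / 0.6 = -0.2667, -0.12 m / 0.6 = -0.2.

Call:
move_arm --deltas '[[[0,0,0],[0,0,0],0.055],[[0,0,0],[0,0,0],0.07],[[0,0,0],[0,0,0],0.07],[[0,0,0],[0,0,0],0.07],[[0,0,-0.0167],[0,0,0],0.07],[[0,0,-0.0667],[0,0,0],0.07],[[0,0,-0.1333],[0,0,0],0.07],[[-0.0333,0,-0.2],[0,0,0],0.07],[[-0.1,0,-0.2667],[0,0,0],0.07],[[-0.1,0,-0.2667],[0,0,0],0.07]]'

```text
clock: 15.67
tool_pos: [0.4582, -0.3962, 0.2049]
tool_rot: [[0.009, 1.0, 0.005], [1.0, -0.009, -0.006], [-0.006, 0.005, -1.0]]
wrist_force: [1.1, -1.1, -0.0]
width: 0.0703
finger_force: 0.0
```

```bash
python3 - <<'E'
from h import *
s,im=snap("wrist","w9");pickle.dump(s,open("w9.pkl","wb"));t=s["tool_pos"];print(t,s["tool_rot"][0])
for lo in(105,190,215): print(lo,look("wrist",s,im,(.459,-.329,.061),.061,white(im,lo)))
c=im[0:210,130:430]; i1=get_image("side")
cv2.imwrite("pics/c9.png",np.hstack([cv2.resize(c,(500,350)),cv2.resize(i1[250:390,225:345],(300,350))]))
E
```

```text
[ 0.45820049 -0.39616156  0.20485338] [0.00858319 0.99994883 0.00535452]
105 (array([ 459.2, -328. ]), 29.6, (277.7837829589844, 99.08828735351562))
190 (array([ 459.2, -327.7]), 29.4, (277.6702880859375, 95.183349609375))
215 (array([ 459.2, -327.5]), 29.0, (277.77044677734375, 97.00126647949219))
```

View pics/c9.png

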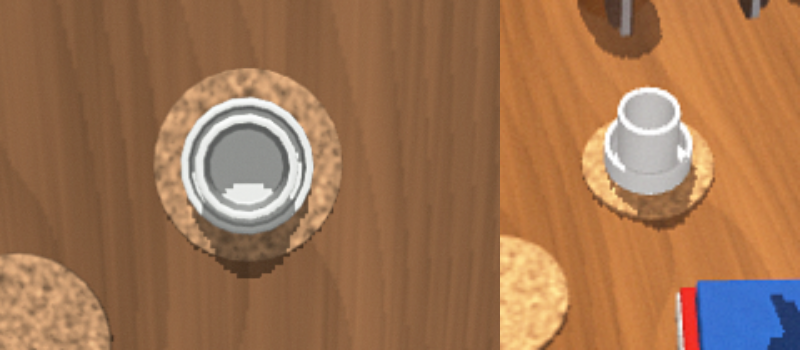

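The crop shows the cup standing inside the dish, its rim centred at full pixel (278,101), both seated on the mat. Next is the slim candle.

In the tool's units: 0.37 m / 0.6 = 0.6167, -0.03 m / 0.6 = -0.05.

Call:
move_arm --deltas '[[[0.0617,0.0267,-0.0083],[0,0,0],0.06],[[0.1233,0.0533,-0.0167],[0,0,0],0.06],[[0.185,0.08,-0.025],[0,0,0],0.06],[[0.2467,0.1067,-0.0333],[0,0,0],0.06],[[0.3083,0.1333,-0.0417],[0,0,0],0.06],[[0.37,0.16,-0.05],[0,0,0],0.06],[[0.4317,0.1867,-0.05],[0,0,0],0.06],[[0.4933,0.2133,-0.05],[0,0,0],0.06],[[0.555,0.24,-0.05],[0,0,0],0.06],[[0.6167,0.2667,-0.05],[0,0,0],0.06]]'

```text
clock: 16.6
tool_pos: [0.6194, -0.02, 0.2283]
tool_rot: [[0.006, 1.0, -0.002], [1.0, -0.006, 0.0], [0.0, -0.002, -1.0]]
wrist_force: [0.6, -0.4, -0.0]
width: 0.0599
finger_force: 0.0
```

In the tool's units: 0.046 m / 0.6 = 0.0767, 0.03 m / 0.6 = 0.05.

Call:
move_arm --deltas '[[[0.05,0.0167,0],[0,0,0],0.055],[[0.0767,0.0267,0],[0,0,0],0.055],[[0.0767,0.0267,0],[0,0,0],0.055],[[0.0767,0.0267,0],[0,0,0],0.055],[[0.0767,0.0267,0],[0,0,0],0.055]]'

```text
clock: 17.02
tool_pos: [0.6354, 0.0213, 0.2287]
tool_rot: [[0.008, 1.0, -0.001], [1.0, -0.008, -0.001], [-0.001, -0.001, -1.0]]
wrist_force: [0.1, -0.9, -0.3]
width: 0.055
finger_force: 0.0
```

```bash
python3 - <<'E'
from h import *
s9=pickle.load(open("w9.pkl","rb"));print("cup",onplane("wrist",[(278.2,100.8)],.061,s9))
s,im=snap("wrist","w10");pickle.dump(s,open("w10.pkl","wb"));t=s["tool_pos"];print(t,s["tool_rot"][0])
g=proj("wrist",[(.637,.088,.08)],s)[0];print(g)
hsv=cv2.cvtColor(im,cv2.COLOR_BGR2HSV);gi=g.astype(int);print(hsv[gi[1]+4,gi[0]-36:gi[0]+37:4])
m=((hsv[...,0]>15)&(hsv[...,1]<110)&(hsv[...,2]>130)).astype(np.uint8)*255
print(look("wrist",s,im,(.637,.088,.08),.08,m))
cv2.imwrite("pics/c10.png",cv2.resize(im[max(0,gi[1]-75):gi[1]+75,gi[0]-100:gi[0]+100],None,fx=4,fy=4))
for n in("scene","side"):
    i=cv2.imread(f"pics/{n}0.png");h2=cv2.cvtColor(i,cv2.COLOR_BGR2HSV)
    m=((h2[...,0]>15)&(h2[...,1]<110)&(h2[...,2]>130)).astype(np.uint8)*255
    c=blob(m,proj(n,[(.637,.089,.04)])[0],20)
    print(n, c is not None and (c.min(0),c.max(0)))
E
```

```text
cup [[ 0.459477   -0.32844233  0.061     ]]
[0.63544093 0.02125173 0.22866672] [ 0.00831528  0.99996455 -0.00132237]
[279.92823013 102.96769134]
[[ 13 133 138]
 [ 13 135 144]
 [ 13 134 146]
 [ 13 136 131]
 [ 12 134 146]
 [ 13 142 142]
 [ 28  20 239]
 [ 26  23 237]
 [ 25  21 236]
 [ 26  23 236]
 [ 24  35 137]
 [ 26  23 236]
 [ 26  24 235]
 [ 26  25 234]
 [ 13 111 143]
 [ 13 134 143]
 [ 13 135 138]
 [ 14 132 145]
 [ 13 134 133]]
(array([638.4,  89.4]), 13.5, (281.8853454589844, 100.79853057861328))
scene (array([288., 257.]), array([302., 292.]))
side (array([308., 158.]), array([319., 188.]))
```

View pics/c10.png

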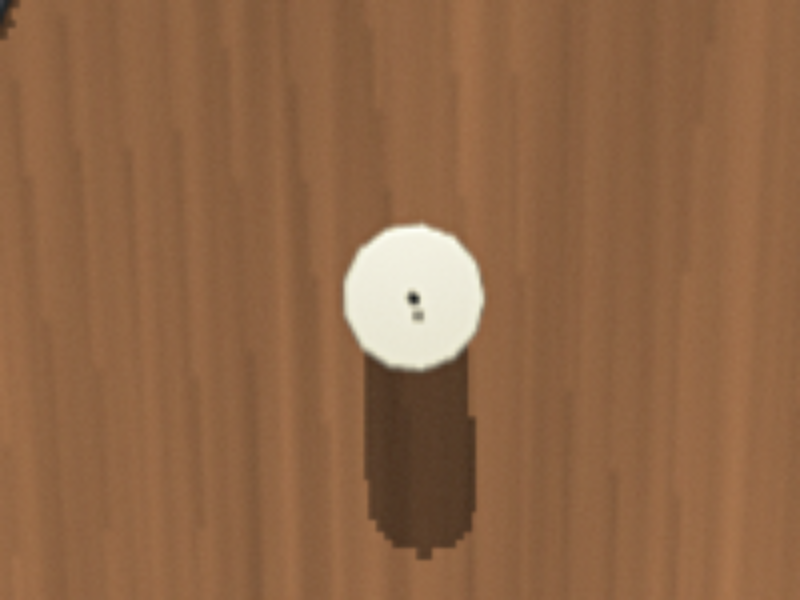

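The crop shows the candle top as a clean disc, fitted at (638.4, 89.4) mm with radius 13.5.

In the tool's units: 0.176 m / 0.6 = 0.2933, 0.08 m / 0.6 = 0.1333.

Call:
move_arm --deltas '[[[0.0583,0.0042,0],[0,0,0],0.055],[[0.1133,0.0042,0.0167],[0,0,0],0.055],[[0.1133,0.0042,0.0833],[0,0,0],0.055],[[0.1133,0.0042,0.1333],[0,0,0],0.055],[[0.1133,0.0042,0.1833],[0,0,0],0.055],[[0.1133,0.0042,0.2333],[0,0,0],0.055],[[0.1133,0.0042,0.2667],[0,0,0],0.055],[[0.1133,0.0042,0.2933],[0,0,0],0.055],[[0.1133,0.0042,0.2933],[0,0,0],0.055],[[0.1133,0.0042,0.2933],[0,0,0],0.055]]'

```text
clock: 17.9
tool_pos: [0.6389, 0.0888, 0.0528]
tool_rot: [[0.009, 1.0, -0.002], [1.0, -0.009, -0.001], [-0.001, -0.002, -1.0]]
wrist_force: [0.4, -1.1, 1.1]
width: 0.0547
finger_force: 0.0
```

Call:
move_arm --deltas '[[[0,0,0],[0,0,0],0.055],[[0,0,0],[0,0,0],0.035],[[0,0,0],[0,0,0],0.02],[[0,0,0],[0,0,0],0.02],[[0,0,0],[0,0,0],0.02],[[0,0,0],[0,0,0],0.02],[[0,0,0],[0,0,0],0.02]]'

```text
clock: 18.48
tool_pos: [0.64, 0.0908, 0.0543]
tool_rot: [[0.007, 1.0, 0.002], [1.0, -0.007, 0.0], [0.0, 0.002, -1.0]]
wrist_force: [-2.5, -1.0, 7.5]
width: 0.026
finger_force: 29.5
```

In the tool's units: -0.18 m / 0.6 = -0.3, -0.178 m / 0.6 = -0.2967.

Call:
move_arm --deltas '[[[0,0,-0.0167],[0,0,0],0.02],[[0,0,-0.0667],[0,0,0],0.02],[[0,0,-0.1333],[0,0,0],0.02],[[0,0,-0.2],[0,0,0],0.02],[[0,0,-0.2667],[0,0,0],0.02],[[-0.05,-0.025,-0.3],[0,0,0],0.02],[[-0.1117,-0.05,-0.3],[0,0,0],0.02],[[-0.1733,-0.0767,-0.3],[0,0,0],0.02],[[-0.235,-0.1033,-0.3],[0,0,0],0.02],[[-0.2967,-0.13,-0.3],[0,0,0],0.02]]'

```text
clock: 19.32
tool_pos: [0.5591, -0.088, 0.2342]
tool_rot: [[0.006, 1.0, 0.001], [1.0, -0.006, 0.0], [0.0, 0.001, -1.0]]
wrist_force: [1.1, -1.5, -0.2]
width: 0.0264
finger_force: 29.6
```

In the tool's units: -0.24 m / 0.6 = -0.4, -0.098 m / 0.6 = -0.1633.

Call:
move_arm --deltas '[[[-0.0617,-0.025,0],[0,0,0],0.02],[[-0.1233,-0.05,0],[0,0,0],0.02],[[-0.185,-0.075,0],[0,0,0],0.02],[[-0.2467,-0.1,0],[0,0,0],0.02],[[-0.3083,-0.125,0],[0,0,0],0.02],[[-0.37,-0.15,0],[0,0,0],0.02],[[-0.4,-0.1633,0],[0,0,0],0.02],[[-0.4,-0.1633,0],[0,0,0],0.02],[[-0.4,-0.1633,0],[0,0,0],0.02],[[-0.4,-0.1633,0],[0,0,0],0.02]]'

```text
clock: 20.15
tool_pos: [0.4609, -0.3252, 0.2334]
tool_rot: [[0.006, 1.0, 0.001], [1.0, -0.006, 0.001], [0.001, 0.001, -1.0]]
wrist_force: [-0.6, 0.8, -0.2]
width: 0.0257
finger_force: 29.6
```

```bash
python3 - <<'E'
from h import *
s,im=snap("wrist","w11");pickle.dump(s,open("w11.pkl","wb"));t=s["tool_pos"];print(t,s["tool_rot"])
hsv=cv2.cvtColor(im,cv2.COLOR_BGR2HSV)
for dz in(.022,.026,.030):
  h=t[2]+dz
  for lo in (130,200,225):
    m=((hsv[...,0]>15)&(hsv[...,1]<110)&(hsv[...,2]>lo)).astype(np.uint8)*255
    r=look("wrist",s,im,(t[0],t[1],h),h,m,maxd=80);print(dz,lo,r and (r[0]-t[:2]*1000,r[1:]))
cv2.imwrite("pics/c11.png",im[40:400,80:480])
E
```

```text
[ 0.46089635 -0.32522671  0.23342048] [[ 6.41608894e-03  9.99979251e-01  5.74896347e-04]
 [ 9.99979273e-01 -6.41639507e-03  5.32249087e-04]
 [ 5.35926805e-04  5.71469474e-04 -9.99999693e-01]]
0.022 130 (array([ 1.60364728, 19.92670599]), (37.0, (278.1329345703125, 248.1129913330078)))
0.022 200 (array([ 1.10364728, -3.67329401]), (13.5, (280.13421630859375, 308.1402587890625)))
0.022 225 (array([1.60364728, 4.32670599]), (10.3, (279.9122009277344, 315.9379577636719)))
0.026 130 (array([ 1.60364728, 21.62670599]), (35.8, (278.1329345703125, 248.1129913330078)))
0.026 200 (array([ 1.10364728, -1.27329401]), (13.1, (280.13421630859375, 308.1402587890625)))
0.026 225 (array([1.60364728, 6.52670599]), (9.9, (279.9122009277344, 315.9379577636719)))
0.03 130 (array([ 1.60364728, 23.32670599]), (34.6, (278.1329345703125, 248.1129913330078)))
0.03 200 (array([1.10364728, 1.22670599]), (12.6, (280.13421630859375, 308.1402587890625)))
0.03 225 (array([1.60364728, 8.72670599]), (9.6, (279.9122009277344, 315.9379577636719)))
```

View pics/c11.png

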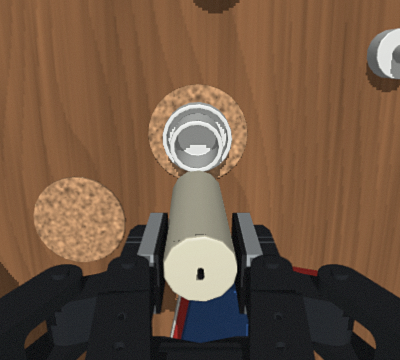

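The picture shows the candle's top disc at full pixel (280,308), upright in the fingers, with the cup and dish in place at (277,175).

In the tool's units: 0.107 m / 0.6 = 0.1783, -0.0025 m / 0.6 = -0.0042.

Call:
move_arm --deltas '[[[-0.0025,-0.0042,0.05],[0,0,0],0.02],[[-0.0025,-0.0042,0.1],[0,0,0],0.02],[[-0.0025,-0.0042,0.15],[0,0,0],0.02],[[-0.0025,-0.0042,0.1783],[0,0,0],0.02],[[-0.0025,-0.0042,0.1783],[0,0,0],0.02],[[-0.0025,-0.0042,0.1783],[0,0,0],0.02],[[-0.0025,-0.0042,0.1783],[0,0,0],0.02]]'

```text
clock: 20.78
tool_pos: [0.459, -0.3273, 0.1271]
tool_rot: [[0.006, 1.0, 0.001], [1.0, -0.006, -0.001], [-0.0, 0.001, -1.0]]
wrist_force: [-0.2, -0.0, -0.7]
width: 0.0258
finger_force: 29.6
```

```bash
python3 - <<'E'
from h import *
s=sense();t=s["tool_pos"];print(t)
# candle axis vs cup in side and scene views
V=[]
for n in("scene","side"):
    im=get_image(n)
    g=proj(n,[(.459,-.328,.09)])[0].astype(int);V.append(cv2.resize(im[g[1]-60:g[1]+60,g[0]-50:g[0]+50],(400,480)))
cv2.imwrite("pics/c12.png",np.hstack(V))
E
```

```text
[ 0.45896892 -0.32725387  0.12708825]
```

View pics/c12.png

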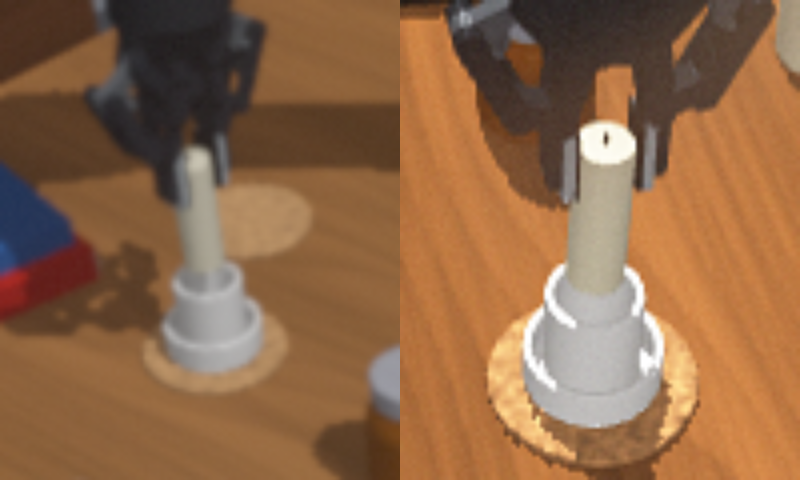

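The two crops show the candle upright above the cup mouth, with its foot centred over the opening. I am lowering it.

In the tool's units: 0.053 m / 0.6 = 0.0883, 0.05 m / 0.6 = 0.0833.

Call:
move_arm --deltas '[[[0,0,0.0167],[0,0,0],0.02],[[0,0,0.0333],[0,0,0],0.02],[[0,0,0.0467],[0,0,0],0.02],[[0,0,0.06],[0,0,0],0.02],[[0,0,0.0733],[0,0,0],0.02],[[0,0,0.0833],[0,0,0],0.02],[[0,0,0.0883],[0,0,0],0.02],[[0,0,0.0883],[0,0,0],0.02],[[0,0,0.0883],[0,0,0],0.02]]'

```text
clock: 21.63
tool_pos: [0.4579, -0.3277, 0.0729]
tool_rot: [[0.007, 1.0, -0.0], [1.0, -0.007, 0.0], [0.0, -0.0, -1.0]]
wrist_force: [-0.1, 0.6, -0.2]
width: 0.0262
finger_force: 29.6
```

In the tool's units: 0.0045 m / 0.6 = 0.0075, 0.004 m / 0.6 = 0.0067.

Call:
move_arm --deltas '[[[0,0,0.0033],[0,0,0],0.02],[[0,0,0.0067],[0,0,0],0.02],[[0,0,0.0075],[0,0,0],0.02],[[0,0,0.0075],[0,0,0],0.02],[[0,0,0.0075],[0,0,0],0.02]]'

```text
clock: 22.05
tool_pos: [0.4579, -0.328, 0.0699]
tool_rot: [[0.008, 1.0, 0.001], [1.0, -0.008, -0.001], [-0.001, 0.001, -1.0]]
wrist_force: [-3.7, 0.6, 14.9]
width: 0.026
finger_force: 30.4
```

Call:
move_arm --deltas '[[[0,0,-0.0017],[0,0,0],0.02],[[0,0,-0.0025],[0,0,0],0.02],[[0,0,-0.0025],[0,0,0],0.04],[[0,0,-0.0025],[0,0,0],0.06],[[0,0,-0.0025],[0,0,0],0.06],[[0,0,-0.0025],[0,0,0],0.06],[[0,0,-0.0025],[0,0,0],0.06],[[0,0,-0.0333],[0,0,0],0.06],[[0,0,-0.1],[0,0,0],0.06],[[0,0,-0.1667],[0,0,0],0.06]]'

```text
clock: 22.88
tool_pos: [0.457, -0.327, 0.1684]
tool_rot: [[0.007, 1.0, -0.003], [1.0, -0.007, 0.002], [0.002, -0.003, -1.0]]
wrist_force: [1.6, -1.3, 1.0]
width: 0.0601
finger_force: 0.0
```

In the tool's units: -0.07 m / 0.6 = -0.1167, -0.06 m / 0.6 = -0.1.

Call:
move_arm --deltas '[[[-0.0667,0,-0.0333],[0,0,0],0.05],[[-0.1167,0,-0.0833],[0,0,0],0.05],[[-0.1167,0,-0.1],[0,0,0],0.05],[[-0.1167,0,-0.1],[0,0,0],0.05],[[-0.1167,0,-0.1],[0,0,0],0.05]]'

```text
clock: 23.3
tool_pos: [0.4575, -0.3975, 0.2288]
tool_rot: [[0.007, 1.0, 0.001], [1.0, -0.007, -0.0], [-0.0, 0.001, -1.0]]
wrist_force: [-0.0, 0.2, 0.2]
width: 0.0498
finger_force: 0.0
```

```bash
cat >> h.py <<'E'
def cream(im,lo=200):
    h=cv2.cvtColor(im,cv2.COLOR_BGR2HSV); return ((h[...,0]>20)&(h[...,0]<35)&(h[...,1]>12)&(h[...,1]<110)&(h[...,2]>lo)).astype(np.uint8)*255
E
python3 - <<'E'
from h import *
s,im=snap("wrist","w13");pickle.dump(s,open("w13.pkl","wb"));t=s["tool_pos"];print(t,s["tool_rot"][0])
X=(.459,-.328,.096)
for lo in(180,210,225): print(lo,look("wrist",s,im,X,.096,cream(im,lo)),look("wrist",s,im,(.459,-.328,.03),.027,white(im,105)))
V=[]
for n in("scene","side"):
    i=get_image(n);g=proj(n,[(.459,-.328,.06)])[0].astype(int);V.append(cv2.resize(i[g[1]-50:g[1]+50,g[0]-45:g[0]+45],(360,400)));print(n,look(n,None,i,X,.096,cream(i,205)))
g=proj("wrist",[(.459,-.328,.06)],s)[0].astype(int);cv2.imwrite("pics/c13.png",np.hstack(V))
# cap estimate from earlier w8 : knob top & skirt
s8=pickle.load(open("w8.pkl","rb"));i8=cv2.imread("pics/w8.png")
for lo in(105,190,215): print("cap",look("wrist",s8,i8,(.647,-.251,.03),.0235,white(i8,lo)))
E
```

```text
[ 0.45747527 -0.39753699  0.22878981] [7.46402779e-03 9.99971755e-01 8.81707209e-04]
180 (array([ 457.7, -328.8]), 13.1, (277.74090576171875, 100.4011459350586)) (array([ 459.2, -328.3]), 33.1, (279.6395263671875, 98.60609436035156))
210 (array([ 457.8, -328.7]), 12.9, (277.8211975097656, 100.22378540039062)) (array([ 459.2, -328.3]), 33.1, (279.6395263671875, 98.60609436035156))
225 (array([ 457.7, -328.6]), 12.7, (277.82720947265625, 100.23814392089844)) (array([ 459.2, -328.3]), 33.1, (279.6395263671875, 98.60609436035156))
scene None
side None
cap (array([ 642.9, -247.8]), 27.8, (495.2967834472656, 87.05008697509766))
cap (array([ 647.6, -249.6]), 22.9, (497.4762878417969, 88.00128173828125))
cap (array([ 647.3, -249.6]), 22.3, (496.0021667480469, 86.18122100830078))
```

The wrist fit puts the candle top at (457.7, -328.7) mm with radius 13.1, standing in the cup. Next is the cap.

In the tool's units: 0.19 m / 0.6 = 0.3167, 0.02 m / 0.6 = 0.0333.

Call:
move_arm --deltas '[[[0.025,0.0617,0],[0,0,0],0.045],[[0.05,0.1233,0],[0,0,0],0.045],[[0.075,0.185,0],[0,0,0],0.045],[[0.1,0.2467,0.0167],[0,0,0],0.045],[[0.125,0.3033,0.0333],[0,0,0],0.045],[[0.1317,0.3167,0.0333],[0,0,0],0.045],[[0.1317,0.3167,0.0333],[0,0,0],0.045],[[0.1317,0.3167,0.0333],[0,0,0],0.045]]'

```text
clock: 24.12
tool_pos: [0.6476, -0.3188, 0.2068]
tool_rot: [[0.005, 1.0, -0.003], [1.0, -0.005, 0.001], [0.001, -0.003, -1.0]]
wrist_force: [-1.4, -1.0, 0.9]
width: 0.0452
finger_force: 0.0
```

```bash
python3 - <<'E'
from h import *
s,im=snap("wrist","w14");pickle.dump(s,open("w14.pkl","wb"));t=s["tool_pos"];print(t,s["tool_rot"][0])
X=(.648,-.25,.023)
for lo in(105,150,190): print(lo,look("wrist",s,im,X,.023,white(im,lo)))
# knob: edges inside
g=proj("wrist",[(.648,-.25,.047)],s)[0]
gr=cv2.GaussianBlur(cv2.cvtColor(im,cv2.COLOR_BGR2GRAY),(3,3),0);x0,y0=int(g[0])-40,int(g[1])-40
x0,y0=max(x0,0),max(y0,0)
c=cv2.HoughCircles(cv2.resize(gr[y0:y0+80,x0:x0+80],None,fx=4,fy=4,interpolation=cv2.INTER_CUBIC),cv2.HOUGH_GRADIENT,1,20,param1=60,param2=15,minRadius=35,maxRadius=75)
print(g,None if c is None else c[0][:4]/4+[x0,y0,0])
if c is not None: print(onplane("wrist",c[0][:4,:2]/4+[x0,y0],.047,s))
cv2.imwrite("pics/c14.png",cv2.resize(im[y0:y0+80,x0:x0+80],None,fx=6,fy=6))
E
```

```text
[ 0.64757201 -0.31875417  0.20684021] [ 0.00523711  0.99998223 -0.00284707]
105 (array([ 646.9, -250. ]), 23.1, (277.9512634277344, 99.91849517822266))
150 (array([ 647. , -249.9]), 23.0, (277.8935546875, 99.5184326171875))
190 (array([ 647. , -249.8]), 22.7, (277.9183654785156, 97.85553741455078))
[279.04489819 100.48582193] [[284.625      112.875       17.22500038]
 [279.375      116.625       10.89999962]
 [277.875       99.875       11.57499981]
 [279.375      111.125       17.17499924]]
[[ 0.65232702 -0.25946471  0.047     ]
 [ 0.6481929  -0.26233101  0.047     ]
 [ 0.64709206 -0.24953324  0.047     ]
 [ 0.64821488 -0.25810272  0.047     ]]
```

View pics/c14.png

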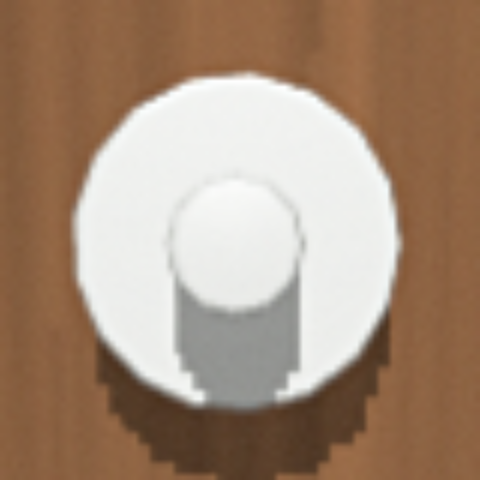

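The crop shows the cap from straight above, its knob centred in the skirt. Both fits give (647.0, -249.9) mm.

In the tool's units: 0.179 m / 0.6 = 0.2983, 0.069 m / 0.6 = 0.115.

Call:
move_arm --deltas '[[[0.0583,-0.0008,0],[0,0,0],0.045],[[0.115,-0.0017,0.0333],[0,0,0],0.045],[[0.115,-0.0017,0.1],[0,0,0],0.045],[[0.115,-0.0017,0.15],[0,0,0],0.045],[[0.115,-0.0017,0.2],[0,0,0],0.045],[[0.115,-0.0017,0.2417],[0,0,0],0.045],[[0.115,-0.0017,0.275],[0,0,0],0.045],[[0.115,-0.0017,0.2917],[0,0,0],0.045],[[0.115,-0.0017,0.2983],[0,0,0],0.045],[[0.115,-0.0017,0.2983],[0,0,0],0.045]]'

```text
clock: 25.0
tool_pos: [0.6467, -0.2518, 0.0295]
tool_rot: [[0.008, 1.0, -0.001], [1.0, -0.008, -0.0], [-0.0, -0.001, -1.0]]
wrist_force: [-0.1, 0.2, 0.9]
width: 0.0446
finger_force: 0.0
```

Call:
move_arm --deltas '[[[0,0,0],[0,0,0],0.045],[[0,0,0],[0,0,0],0.025],[[0,0,0],[0,0,0],0.01],[[0,0,0],[0,0,0],0.01],[[0,0,0],[0,0,0],0.01],[[0,0,0],[0,0,0],0.01],[[0,0,0],[0,0,0],0.01]]'

```text
clock: 25.58
tool_pos: [0.6481, -0.2511, 0.0308]
tool_rot: [[0.007, 1.0, 0.001], [1.0, -0.007, -0.0], [-0.0, 0.001, -1.0]]
wrist_force: [-1.4, 0.3, 7.2]
width: 0.0166
finger_force: 29.5
```

In the tool's units: -0.2 m / 0.6 = -0.3333, -0.18 m / 0.6 = -0.3.

Call:
move_arm --deltas '[[[0,0,-0.0167],[0,0,0],0.01],[[0,0,-0.05],[0,0,0],0.01],[[0,0,-0.1],[0,0,0],0.01],[[0,0,-0.1667],[0,0,0],0.01],[[0,0,-0.2333],[0,0,0],0.01],[[0,0,-0.3],[0,0,0],0.01],[[0,0,-0.3333],[0,0,0],0.01],[[0,0,-0.3333],[0,0,0],0.01]]'

```text
clock: 26.25
tool_pos: [0.6496, -0.252, 0.2362]
tool_rot: [[0.007, 1.0, 0.009], [1.0, -0.007, -0.003], [-0.003, 0.009, -1.0]]
wrist_force: [1.5, -0.0, -0.8]
width: 0.0166
finger_force: 29.5
```

Call:
move_arm --deltas '[[[-0.025,-0.0617,0],[0,0,0],0.01],[[-0.05,-0.1233,0],[0,0,0],0.01],[[-0.075,-0.185,0],[0,0,0],0.01],[[-0.1,-0.2467,0],[0,0,0],0.01],[[-0.125,-0.3,0],[0,0,0],0.01],[[-0.1317,-0.32,0],[0,0,0],0.01],[[-0.1317,-0.32,0],[0,0,0],0.01],[[-0.1317,-0.32,0],[0,0,0],0.01],[[-0.1317,-0.32,0],[0,0,0],0.01],[[-0.1317,-0.32,0],[0,0,0],0.01]]'

```text
clock: 27.08
tool_pos: [0.4565, -0.3276, 0.2293]
tool_rot: [[0.005, 1.0, 0.0], [1.0, -0.005, 0.0], [0.0, 0.0, -1.0]]
wrist_force: [0.4, -0.5, -0.8]
width: 0.0164
finger_force: 29.6
```

```bash
python3 - <<'E'
from h import *
s,im=snap("wrist","w15");pickle.dump(s,open("w15.pkl","wb"));t=s["tool_pos"];print(t,s["tool_rot"],s["finger_force"])
# knob top at TCP+.016, skirt bottom at TCP-.031, roof at TCP-.008
for nm,dz,lo in(("roof",-.008,190),("roof",-.008,215),("roof",-.008,150),("knob",.0162,105)):
  h=t[2]+dz
  r=look("wrist",s,im,(t[0],t[1],h),h,white(im,lo),maxd=90,amin=30);print(nm,lo,r and (r[0]-t[:2]*1000,r[1:]))
W=white(im,150)
cs,_=cv2.findContours(W,cv2.RETR_EXTERNAL,cv2.CHAIN_APPROX_NONE)
for c in cs:
    if cv2.contourArea(c)>40: print(cv2.boundingRect(c),cv2.contourArea(c))
print(im[200:340:6,280].mean(1).round())
g=proj("wrist",[(.4577,-.3287,.096)],s)[0];print("candle px",g)
print(look("wrist",s,im,(.4577,-.3287,.096),.096,cream(im,180),maxd=40))
E
```

```text
[ 0.45652386 -0.32759962  0.22928684] [[ 4.71477159e-03  9.99988859e-01  2.31227131e-04]
 [ 9.99988843e-01 -4.71483841e-03  2.89268971e-04]
 [ 2.90355947e-04  2.29860714e-04 -9.99999931e-01]] 29.564529061317444
roof 190 (array([ 1.7761387 , 39.49962278]), (14.3, (281.3786315917969, 172.98574829101562)))
roof 215 (array([ 1.7761387 , 39.39962278]), (14.3, (281.4856872558594, 172.98529052734375)))
roof 150 (array([ 1.5761387 , 15.99962278]), (38.4, (279.6892395019531, 223.49713134765625)))
knob 105 (array([-3.2238613 ,  8.99962278]), (48.4, (279.2214050292969, 243.26116943359375)))
(228, 140, 104, 171) 9247.0
[145. 162. 158. 225. 225. 224. 225. 224. 157. 160. 162. 165. 237. 227.
 226. 225. 222. 222. 220.  56.  59.  82.  49.  45.]
candle px [279.84528925 195.80468782]
(array([ 457.6, -328.7]), 13.2, (280.04302978515625, 191.63836669921875))
```

```bash
python3 - <<'E'
from h import *
s=pickle.load(open("w15.pkl","rb"));im=cv2.imread("pics/w15.png");t=s["tool_pos"]
for lo in(200,213):
  W=(white(im,lo,90)); cs,_=cv2.findContours(W,cv2.RETR_LIST,cv2.CHAIN_APPROX_NONE)
  for c in cs:
    if cv2.contourArea(c)>200:
      e=cv2.boundingRect(c);print(lo,e,cv2.contourArea(c))
      if abs(e[1]+e[3]/2-290)<12:
        for dz in(.012,.0162,.02):
          P=onplane("wrist",c[:,0],t[2]+dz,s)[:,:2];o,r=cv2.minEnclosingCircle((P*1000).astype(np.float32));print(dz,np.array(o)-t[:2]*1000,r)
g=im[:,:,1].astype(int);
for r in (225,235,240,290): print(r,g[r,215:345:4])
E
```

```text
200 (258, 270, 44, 40) 1320.0
0.012 [ 0.54788552 -1.44935793] 9.024516105651855
0.0162 [0.56775247 0.85136228] 8.736303329467773
0.02 [0.58575784 2.93293577] 8.475526809692383
200 (228, 214, 103, 50) 2920.5
200 (247, 142, 70, 62) 1314.0
213 (258, 270, 44, 40) 1285.0
0.012 [ 0.60257302 -1.51548953] 9.009626388549805
0.0162 [0.62073098 0.78727537] 8.721917152404785
0.02 [0.63714944 2.8708325 ] 8.46153736114502
213 (228, 214, 103, 50) 2880.0
213 (264, 180, 33, 23) 508.0
213 (247, 142, 70, 62) 679.5
225 [ 80  77  87  86  85  79 137 148 233 225 226 226 226 225 225 227 226 226
 224 226 227 226 224 225 228 131 133  84  99 101 103  98 103]
235 [ 83  83  84  90  86 137 229 225 225 225 225 226 226 225 225 226 225 225
 226 224 226 226 225 226 225 225 227 104  87 100 102 102 102]
240 [ 84  81  86  87  86 228 225 226 225 225 224 226 225 227 225 226 226 226
 226 225 224 225 227 225 226 226 225 232  96  88 100 100 102]
290 [ 73  29  30  31  24 117 116 116 118  25  12 229 225 226 224 225 225 225
 225 225 225 225  14  28 117 118 117 115  34  27  27  32  40]
```

In the tool's units: 0.084 m / 0.6 = 0.14, -0.0017 m / 0.6 = -0.0028.

Call:
move_arm --deltas '[[[-0.0028,0.001,0.05],[0,0,0],0.01],[[-0.0028,0.001,0.1],[0,0,0],0.01],[[-0.0028,0.001,0.14],[0,0,0],0.01],[[-0.0028,0.001,0.14],[0,0,0],0.01],[[-0.0028,0.001,0.14],[0,0,0],0.01],[[-0.0028,0.001,0.14],[0,0,0],0.01]]'

```text
clock: 27.63
tool_pos: [0.4564, -0.3304, 0.1464]
tool_rot: [[0.006, 1.0, 0.001], [1.0, -0.006, -0.0], [-0.0, 0.001, -1.0]]
wrist_force: [0.4, -0.9, 0.3]
width: 0.0165
finger_force: 29.6
```

In the tool's units: 0.032 m / 0.6 = 0.0533, 0.006 m / 0.6 = 0.01.

Call:
move_arm --deltas '[[[0,0,0.01],[0,0,0],0.01],[[0,0,0.02],[0,0,0],0.01],[[0,0,0.03],[0,0,0],0.01],[[0,0,0.04],[0,0,0],0.01],[[0,0,0.0483],[0,0,0],0.01],[[0,0,0.0533],[0,0,0],0.01],[[0,0,0.0533],[0,0,0],0.01],[[0,0,0.0533],[0,0,0],0.01]]'

```text
clock: 28.3
tool_pos: [0.4555, -0.3303, 0.1133]
tool_rot: [[0.007, 1.0, -0.0], [1.0, -0.007, 0.0], [0.0, -0.0, -1.0]]
wrist_force: [0.0, 0.3, -0.9]
width: 0.0164
finger_force: 29.6
```

In the tool's units: 0.0045 m / 0.6 = 0.0075, 0.0005 m / 0.6 = 0.0008.

Call:
move_arm --deltas '[[[0.0008,0.0022,0.0025],[0,0,0],0.01],[[0.0008,0.0022,0.005],[0,0,0],0.01],[[0.0008,0.0022,0.0075],[0,0,0],0.01],[[0.0008,0.0022,0.0075],[0,0,0],0.01],[[0.0008,0.0022,0.0075],[0,0,0],0.01]]'

```text
clock: 28.72
tool_pos: [0.4569, -0.3297, 0.109]
tool_rot: [[0.007, 1.0, 0.0], [1.0, -0.007, -0.0], [-0.0, 0.0, -1.0]]
wrist_force: [-1.3, 0.4, -0.9]
width: 0.0166
finger_force: 29.6
```

In the tool's units: 0.0015 m / 0.6 = 0.0025, 0.001 m / 0.6 = 0.0017.

Call:
move_arm --deltas '[[[0,0,0.0017],[0,0,0],0.01],[[0,0,0.0025],[0,0,0],0.01],[[0,0,0.0025],[0,0,0],0.01],[[0,0,0.0025],[0,0,0],0.01]]'

```text
clock: 29.05
tool_pos: [0.4576, -0.3303, 0.1086]
tool_rot: [[0.007, 1.0, 0.002], [1.0, -0.007, -0.001], [-0.001, 0.002, -1.0]]
wrist_force: [-0.7, 0.8, 10.0]
width: 0.017
finger_force: 30.7
```

Contact came at the expected height of 0.1086 m, so the roof rests on the candle. I am releasing it.

In the tool's units: -0.1 m / 0.6 = -0.1667, -0.001 m / 0.6 = -0.0017.

Call:
move_arm --deltas '[[[0,0,-0.0017],[0,0,0],0.01],[[0,0,-0.0017],[0,0,0],0.025],[[0,0,-0.0017],[0,0,0],0.045],[[0,0,-0.0017],[0,0,0],0.045],[[0,0,-0.0017],[0,0,0],0.045],[[0,0,-0.0017],[0,0,0],0.045],[[0,0,-0.025],[0,0,0],0.045],[[0,0,-0.0667],[0,0,0],0.045],[[0,0,-0.1333],[0,0,0],0.045],[[0,0,-0.1667],[0,0,0],0.045]]'

```text
clock: 29.88
tool_pos: [0.4572, -0.3305, 0.2104]
tool_rot: [[0.008, 1.0, 0.002], [1.0, -0.008, -0.001], [-0.001, 0.002, -1.0]]
wrist_force: [0.0, -1.0, -0.3]
width: 0.0447
finger_force: 0.0
```

In the tool's units: -0.07 m / 0.6 = -0.1167, -0.04 m / 0.6 = -0.0667.

Call:
move_arm --deltas '[[[-0.0667,0,-0.0333],[0,0,0],0.045],[[-0.1167,0,-0.0667],[0,0,0],0.045],[[-0.1167,0,-0.0667],[0,0,0],0.045],[[-0.1167,0,-0.0667],[0,0,0],0.045],[[-0.1167,0,-0.0667],[0,0,0],0.045]]'

```text
clock: 30.3
tool_pos: [0.4561, -0.3992, 0.247]
tool_rot: [[0.007, 1.0, -0.0], [1.0, -0.007, 0.001], [0.001, -0.0, -1.0]]
wrist_force: [0.4, 0.9, -0.5]
width: 0.0451
finger_force: 0.0
```

```bash
python3 - <<'E'
from h import *
s,im=snap("wrist","w16");t=s["tool_pos"];print(t,s["wrist_force"])
for lo in(200,213):
  cs,_=cv2.findContours(white(im,lo,90),cv2.RETR_LIST,cv2.CHAIN_APPROX_NONE)
  for c in cs:
    if cv2.contourArea(c)>150:
      o=[cv2.minEnclosingCircle((onplane("wrist",c[:,0],z,s)[:,:2]*1000).astype(np.float32)) for z in(.101,.125,.027)]
      print(lo,cv2.boundingRect(c),[(np.round(a,1),round(b,1)) for a,b in o])
# knob-top height across scene+side: topmost white pixel of the stack
for n in("scene","side"):
    i=get_image(n);g=proj(n,[(.458,-.3287,.125),(.458,-.3287,.101),(.458,-.3287,.027)]);c=blob(white(i,130),g[1],40)
    print(n,g.round(1).tolist(),None if c is None else (c.min(0),c.max(0),c[c[:,1]<=c[:,1].min()+2].mean(0)))
E
```

```text
[ 0.45613125 -0.39916355  0.24703838] [ 0.35234351  0.92745925 -0.50186553]
200 (247, 61, 71, 67) [(array([ 459.1, -328.1]), 26.3), (array([ 459. , -328.2]), 24.1), (array([ 459.5, -328. ]), 33.0)]
213 (247, 61, 70, 67) [(array([ 458.9, -328. ]), 26.1), (array([ 458.7, -328. ]), 23.9), (array([ 459.2, -327.8]), 32.7)]
scene [[205.3, 130.7], [206.4, 138.6], [209.5, 161.5]] (array([196., 129.]), array([221., 174.]), array([205.        , 129.66666667]))
side [[286.5, 267.7], [286.0, 277.6], [284.4, 306.0]] (array([267., 265.]), array([301., 327.]), array([284.6, 265.8]))
```

```bash
python3 -c "
from plant import *
print(job_done())"
```

```text
the job is handed in; nothing more can be done
None
```

The candle set is assembled in the middle of the cork mat (dish, cup, slim candle, cap) and handed in at about 30 s of the 112 s allowed; final camera checks put each piece where it should be, but the hand-in returned no verdict.

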